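# Top up the bottle tray of a sample conditioner

## Task

Pull the bottle tray of the white rack chassis out until it locks, and stand one spare bottle from the blue mat in every empty pocket, leaving the bottles that are already there in their pockets. Once all six pockets are full and with the tray still locked out, press the white release button on top of the housing, then push the tray fully home. Leave the surplus spares standing upright on the bench or mat, and do not disturb the jar and the beaker.

Things in the scene. Friction and masses are not known exactly. Their poses are not given: they have to be found in the camera images.
- tray (a joint): bottle tray of the white rack chassis, m: 0 fully home, growing as it is pulled out towards the robot. Return springs (32 N/m, 2 N of friction) pull it back; pulling takes up to 10 N. At 0.135 a catch clicks in and holds it out; end stop 0.141. Once released it glides back about half way by itself and must be pushed the rest of the way home.
- release (a joint): white round push button on top of the housing, m pressed down: 0 up, 0.010 fully down; its spring takes 1.4 N at first to about 5 N. Pressing it right down (past about 7 mm) frees the tray when the catch holds it; it springs back by itself. It dips for a moment when the tray snaps into the catch.
- release_top (a point): centre of the top face of the push button (30 mm in diameter, 18 mm proud of the housing top), on the +y side of the housing top near its front edge; it moves down with the button, z up
- chassis: white housing of the rack chassis, fixed on the bench, 230 (x) x 250 (y) x 122 (z) mm. Origin: centre of its underside; its -x side is the open front where the tray comes out along its -x
- tray_handle (a point): middle of the dark bar handle on the tray's aluminium front panel; moves with the tray. Bar 110 mm long along y, about 10 mm thick, 95 mm above the bench, 35 mm in front of the panel (clear gap behind it about 28 mm); panel 250 mm wide, from 14 to 120 mm above the bench. Axes as the chassis
- cell0 (a point): centre of the floor of pocket 0 of the tray (front row, next to the panel, -y side); moves with the tray. A square pocket 46 x 46 mm, 15 mm deep, its floor 22 mm above the bench. Rows are 56 mm apart, columns 62 mm. Axes as the chassis. Clear of the housing only when the tray is out
- cell1 (a point): centre of the floor of pocket 1 of the tray (front row, next to the panel, middle); moves with the tray. A square pocket 46 x 46 mm, 15 mm deep, its floor 22 mm above the bench. Rows are 56 mm apart, columns 62 mm. Axes as the chassis. Clear of the housing only when the tray is out
- cell2 (a point): centre of the floor of pocket 2 of the tray (front row, next to the panel, +y side); moves with the tray. A square pocket 46 x 46 mm, 15 mm deep, its floor 22 mm above the bench. Rows are 56 mm apart, columns 62 mm. Axes as the chassis. Clear of the housing only when the tray is out
- cell3 (a point): centre of the floor of pocket 3 of the tray (rear row, -y side); moves with the tray. A square pocket 46 x 46 mm, 15 mm deep, its floor 22 mm above the bench. Rows are 56 mm apart, columns 62 mm. Axes as the chassis. Clear of the housing only when the tray is out
- cell4 (a point): centre of the floor of pocket 4 of the tray (rear row, middle); moves with the tray. A square pocket 46 x 46 mm, 15 mm deep, its floor 22 mm above the bench. Rows are 56 mm apart, columns 62 mm. Axes as the chassis. Clear of the housing only when the tray is out
- cell5 (a point): centre of the floor of pocket 5 of the tray (rear row, +y side); moves with the tray. A square pocket 46 x 46 mm, 15 mm deep, its floor 22 mm above the bench. Rows are 56 mm apart, columns 62 mm. Axes as the chassis. Clear of the housing only when the tray is out
- loaded0: bottle that already stands in pocket 0 at the start, or absent: then that pocket is empty. Closed clear-glass bottle, black stopper, tan layer inside, 90 g, 80 mm tall: body 40 mm in diameter up to 40 mm, conical shoulder to 53 mm, straight neck and stopper 22 mm in diameter from 53 to 80 mm (grip it there). Origin: centre of its underside, z up when it stands
- loaded1: bottle that already stands in pocket 1 at the start, or absent: then that pocket is empty. Closed clear-glass bottle, black stopper, tan layer inside, 90 g, 80 mm tall: body 40 mm in diameter up to 40 mm, conical shoulder to 53 mm, straight neck and stopper 22 mm in diameter from 53 to 80 mm (grip it there). Origin: centre of its underside, z up when it stands
- loaded2: bottle that already stands in pocket 2 at the start, or absent: then that pocket is empty. Closed clear-glass bottle, black stopper, tan layer inside, 90 g, 80 mm tall: body 40 mm in diameter up to 40 mm, conical shoulder to 53 mm, straight neck and stopper 22 mm in diameter from 53 to 80 mm (grip it there). Origin: centre of its underside, z up when it stands
- loaded3: bottle that already stands in pocket 3 at the start, or absent: then that pocket is empty. Closed clear-glass bottle, black stopper, tan layer inside, 90 g, 80 mm tall: body 40 mm in diameter up to 40 mm, conical shoulder to 53 mm, straight neck and stopper 22 mm in diameter from 53 to 80 mm (grip it there). Origin: centre of its underside, z up when it stands
- loaded4: bottle that already stands in pocket 4 at the start, or absent: then that pocket is empty. Closed clear-glass bottle, black stopper, tan layer inside, 90 g, 80 mm tall: body 40 mm in diameter up to 40 mm, conical shoulder to 53 mm, straight neck and stopper 22 mm in diameter from 53 to 80 mm (grip it there). Origin: centre of its underside, z up when it stands
- loaded5: bottle that already stands in pocket 5 at the start, or absent: then that pocket is empty. Closed clear-glass bottle, black stopper, tan layer inside, 90 g, 80 mm tall: body 40 mm in diameter up to 40 mm, conical shoulder to 53 mm, straight neck and stopper 22 mm in diameter from 53 to 80 mm (grip it there). Origin: centre of its underside, z up when it stands
- spare0: spare bottle standing on the thin blue mat (4 mm thick, fixed, flat on the bench). Closed clear-glass bottle, black stopper, tan layer inside, 90 g, 80 mm tall: body 40 mm in diameter up to 40 mm, conical shoulder to 53 mm, straight neck and stopper 22 mm in diameter from 53 to 80 mm (grip it there). Origin: centre of its underside, z up when it stands
- spare1: spare bottle standing on the thin blue mat (4 mm thick, fixed, flat on the bench). Closed clear-glass bottle, black stopper, tan layer inside, 90 g, 80 mm tall: body 40 mm in diameter up to 40 mm, conical shoulder to 53 mm, straight neck and stopper 22 mm in diameter from 53 to 80 mm (grip it there). Origin: centre of its underside, z up when it stands
- spare2: spare bottle standing on the thin blue mat (4 mm thick, fixed, flat on the bench). Closed clear-glass bottle, black stopper, tan layer inside, 90 g, 80 mm tall: body 40 mm in diameter up to 40 mm, conical shoulder to 53 mm, straight neck and stopper 22 mm in diameter from 53 to 80 mm (grip it there). Origin: centre of its underside, z up when it stands
- spare3: spare bottle standing on the thin blue mat (4 mm thick, fixed, flat on the bench). Closed clear-glass bottle, black stopper, tan layer inside, 90 g, 80 mm tall: body 40 mm in diameter up to 40 mm, conical shoulder to 53 mm, straight neck and stopper 22 mm in diameter from 53 to 80 mm (grip it there). Origin: centre of its underside, z up when it stands
- spare4: spare bottle standing on the thin blue mat (4 mm thick, fixed, flat on the bench). Closed clear-glass bottle, black stopper, tan layer inside, 90 g, 80 mm tall: body 40 mm in diameter up to 40 mm, conical shoulder to 53 mm, straight neck and stopper 22 mm in diameter from 53 to 80 mm (grip it there). Origin: centre of its underside, z up when it stands
- jar: bystander: squat amber jar with a white cap, 48 mm in diameter, 55 mm tall; origin: centre of its underside
- beaker: bystander: open glass beaker 64 mm in diameter, 85 mm tall; origin: centre of its underside
Things that resemble listed ones, but are neither listed nor needed, are in the scene too. Leave any turquoise or yellow look-alike of the spare2 alone.

How it is judged:
On the way, in this order (a step that is already met when the one before it is completed fails the run):
1. the tray is pulled out and locked (value of joint tray above 0.131 m and value of joint release below 0.002 m), for 0.3 s.
2. with the tray locked out, a bottle stands in every pocket (distance between any of loaded0, spare0, spare1, spare2, spare3, spare4 and cell0 below 0.01 m and distance between any of loaded1, spare0, spare1, spare2, spare3, spare4 and cell1 below 0.01 m and distance between any of loaded2, spare0, spare1, spare2, spare3, spare4 and cell2 below 0.01 m and distance between any of loaded3, spare0, spare1, spare2, spare3, spare4 and cell3 below 0.01 m and distance between any of loaded4, spare0, spare1, spare2, spare3, spare4 and cell4 below 0.01 m and distance between any of loaded5, spare0, spare1, spare2, spare3, spare4 and cell5 below 0.01 m and angle between each of loaded0, loaded1, loaded2, loaded3, loaded4, loaded5, spare0, spare1, spare2, spare3, spare4's own z axis and vertical below 0.12 rad and value of joint tray above 0.131 m and contact force between the fingers and tray below 0.5 N), for 0.3 s.
3. the release button is pressed (value of joint release above 0.004 m).
4. the tray is fully home (value of joint tray below 0.004 m), for 0.2 s.
At the end, for the whole second after the job is handed in: the tray is within 4 mm of fully home; in each of the six pockets a bottle stands upright on the pocket floor, its origin within 10 mm of the floor's centre; every spare not used stands on the mat or bench; all bottles are upright within 0.12 rad; all bottles are at rest (value of joint tray below 0.004 m and distance between any of loaded0, spare0, spare1, spare2, spare3, spare4 and cell0 below 0.01 m and distance between any of loaded1, spare0, spare1, spare2, spare3, spare4 and cell1 below 0.01 m and distance between any of loaded2, spare0, spare1, spare2, spare3, spare4 and cell2 below 0.01 m and distance between any of loaded3, spare0, spare1, spare2, spare3, spare4 and cell3 below 0.01 m and distance between any of loaded4, spare0, spare1, spare2, spare3, spare4 and cell4 below 0.01 m and distance between any of loaded5, spare0, spare1, spare2, spare3, spare4 and cell5 below 0.01 m and angle between each of loaded0, loaded1, loaded2, loaded3, loaded4, loaded5, spare0, spare1, spare2, spare3, spare4's own z axis and vertical below 0.12 rad and height (world z) of each of spare0, spare1, spare2, spare3, spare4 below 0.03 m and linear speed of each of loaded0, loaded1, loaded2, loaded3, loaded4, loaded5, spare0, spare1, spare2, spare3, spare4 below 0.02 m/s); the robot touches nothing.
It fails at once if a bottle that was already in the tray is lifted out (height (world z) of any of loaded0, loaded1, loaded2, loaded3, loaded4, loaded5 above 0.045 m).
It fails at once if the jar or the beaker is moved more than 30 mm (distance of any of jar, beaker from where it was at the start of the episode above 0.03 m).
Of loaded0, loaded1, loaded2, loaded3, loaded4, loaded5 only 1 to 3 are there at a start; the rules pass over those that are not, and their reading is None.
At some moment in a run one of spare0, spare1, spare2, spare3, spare4 may be knocked a few centimetres aside while the robot is not near it.
It also fails if it takes over 210 s, if anything falls off the work surface, if the arm or the gripper's body presses on something with over 40 N, if the wrist force passes 120 N, or if a joint passes its speed limit or range.

## Robot

A 7-joint arm with a two-finger parallel gripper is mounted at the origin on the work surface. World frame = base frame: x ahead of the robot, y to its left, z up, the work surface at z = 0. Lengths are in m, angles in rad, forces in N, time in s.
With the tool pointing down it reaches from about 0.425 to 0.925 m from the base axis. Payload 6.8 kg.
Tool frame: the origin (TCP) lies at the very end of the fingers, on their centre line; the grasp point (between the pads) lies 19 mm behind it (bot.grip_depth is the distance from the TCP to the grasp point, in m); z points along the fingers, y is the direction in which the jaws open and shut (so a half turn about z gives the same grasp; the last joint's range is limited). The gripper opens to 85 mm and grips with 20 to 120 N. Pads are 22 mm wide; open, the fingers measure 114 mm over their backs; the gripper's body (76 mm by 85 mm) begins 54 mm behind the grasp point. The pads swing forward as they close: fully open they stand 13 mm farther back than shut.
Start: joints at [1.14, 0.477, 0.022, 1.555, -0.011, 1.109, -0.083], TCP at [0.214, -0.64, 0.231] pointing down, gripper open.
Joint ranges: [-2.96, 2.96], [-0.34, 2.1], [-1.41, 1.46], [0.24, 2.44], [-1.37, 4.51], [0.17, 1.92], [-2.96, 2.96]. Speed limits (rad/s): [2.39, 2.39, 3.14, 3.14, 3.14, 3.14, 3.14].

## Interface

Orientations are given as a unit quaternion [w, x, y, z].
In Python, from station import bot gives the robot as it stands.
- The arm moves only by the tool step_arm, never from a script. Its argument "increments" is a list of rows, each a list of 7 numbers: the shift along the world's x, y, z in m, then the turn, a rotation vector about the world's x, y, z in degrees, then the gripper command: -1 is fully open, 1 is shut, values between are in proportion. In form: [[dx, dy, dz, rx, ry, rz, fingers], ...]. A call has 1 to 10 rows; each row is the pose to reach, as a shift and turn from the pose commanded when the call began; what a row does not reach only later rows make up. A row lasts 1/12 s, in which the tool goes at most 41.7 mm and 7.16 degrees, less where a joint would pass 70% of its speed; a pose out of reach is approached as far as the arm can. A call with a gripper value outside its range is refused whole. The fingers move at their own pace and stop on an object; "force" is the grip in N (left out, the last holds). Time passes only in rows, so rows that repeat a pose let the fingers close. It gives the time, the measured TCP pose, the force and the opening at its end, in the units of the state.
- bot.get_obs(): the state, without advancing time (a new reading comes with each control period).
- bot.read_camera(name): name is "scene" or "top" or "wrist"; returns a dict with "color" (400x640x3 uint8, red, green, blue), "intrinsics" (3x3 intrinsics, pixels), "extrinsics" (4x4, takes a point from camera to world coordinates). Camera axes: x right, y up, looking along -z (the intrinsics and any distortion apply to the point x, -y, -z); pixel columns grow to the right and rows downward; lengths in m; the calibration is good to about 2 mm. The wrist camera is an equidistant fisheye: a pixel r from the principal point sees the ray r / f radians off the axis. A picture is of the moment at which its call begins. There is no depth.
- bot.hand_in(): hands the job in, once; it reports no verdict.
Trained networks look in the newest picture that a camera, given by its name, has taken for a name from the list of things; names that differ only in an ending like _2 or _b are one class to them, and where a whole thing is asked for, a point or a joint stands for the part that bears it (a point fixed in the world has none). Each returns a list of dicts, best first, with "conf" (0 to 1); they miss things now and then, are a little off and sometimes report something else, mostly with a low value. They report only what shows in the picture. A call takes as long as a camera call. They do not tell look-alikes from the thing itself.
- bot.recognise(thing, camera): "location" ([column, row] as shares, 0 to 1, of the picture: columns of its width, rows of its height, amid what is visible of it).
- bot.place_of(thing, camera): "location" ([column, row] as shares, 0 to 1, of the picture: columns of its width, rows of its height: a listed point, or the origin of a listed thing).
The state is a dict: "t": time; "q": joint angles; "joint_vel": joint speeds; "joint_torque": joint torques, N m; "eef_pos": TCP position; "tool_rot": TCP orientation; "contact_force": force on the tool from outside, world axes, zero at the start; "torque": the same for the moment, N m; "gripper_width": opening from 0.0 (shut) to 1.0 (fully open).
Only numpy, scipy, OpenCV 4.12 (cv2) and the standard library are available. Lean on these libraries where they do the work, as an engineer would, in place of code of your own. Each camera call takes 0.05 s, during which the arm holds its last target.

## Working session

There is one attempt and no reset: what is moved stays moved. The work goes in short steps, Python scripts to look and compute and a tool call to move; the robot and the scene stay as the last step left them, time stands still between calls to the robot, and variables do not carry over. Pictures are saved under pics/ and viewed, and the job is handed in when it is done.

Besides the shell and the picture viewer there is one more tool, called after "Request:" as a command line: name --pt "numbers of a row" for each row, then --argument value for the rest. step_arm: Moves the arm, as the interface text tells. Its arguments: {"type":"object","properties":{"increments":{"type":"array","items":{"type":"array","items":{"type":"number"}}},"force":{"type":"number"}},"required":["increments"]}

```bash
mkdir -p pics; cat > h.py <<'E'
from station import bot
import cv2, numpy as np
def snap(n,f):
    r=bot.read_camera(n); cv2.imwrite('pics/'+f,cv2.cvtColor(r['color'],cv2.COLOR_RGB2BGR)); return r
def ray(r,uv,fish=False):
    K=np.array(r['intrinsics']);E=np.array(r['extrinsics'])
    x=(uv[0]-K[0,2])/K[0,0];y=(uv[1]-K[1,2])/K[1,1]
    if fish:
        t=np.hypot(x,y); s=np.sin(t)/t if t>1e-9 else 1; d=np.array([x*s,-y*s,-np.cos(t)])
    else: d=np.array([x,-y,-1.])
    return E[:3,3],E[:3,:3]@d
def atz(r,uv,z,fish=False):
    o,d=ray(r,uv,fish); return o+d*(z-o[2])/d[2]
def proj(r,p,fish=False):
    K=np.array(r['intrinsics']);E=np.array(r['extrinsics'])
    c=E[:3,:3].T@(np.array(p)-E[:3,3]); x,y,z=c[0],-c[1],-c[2]
    if fish:
        h=np.hypot(x,y); t=np.arctan2(h,z); x,y=(x/h*t,y/h*t) if h>0 else (0,0)
    else: x,y=x/z,y/z
    return K[0,0]*x+K[0,2],K[1,1]*y+K[1,2]
def px(l): return l[0]*640,l[1]*400
E
python3 - <<'E'
from h import *
np.set_printoptions(precision=3,suppress=True)
o=bot.get_obs(); print(o['t'],o['eef_pos'],o['tool_rot'],o['contact_force'])
for c in ['scene','top','wrist']:
    r=snap(c,c+'0.png'); print(c,r['intrinsics'],r['extrinsics'])
r=bot.read_camera('top'); s=bot.read_camera('scene')
for t,z in [('chassis',0),('release_top',.14),('tray_handle',.095),('spare0',.004),('jar',0),('beaker',0),('loaded0',.022),('cell0',.022)]:
    for c,rr in (('top',r),('scene',s)):
        for d in bot.place_of(t,c)[:8]:
            print(t,c,round(d['conf'],2),np.array(px(d['location'])).round(1),atz(rr,px(d['location']),z))
E
```

```text
0.0 [ 0.214 -0.64   0.23 ] [-0.001  0.987  0.161 -0.   ] [-0.141 -0.203  0.   ]
scene [[415.651   0.    310.932]
 [  0.    415.651 199.58 ]
 [  0.      0.      1.   ]] [[-0.003 -0.597  0.802  1.478]
 [ 1.    -0.019 -0.01   0.059]
 [ 0.022  0.802  0.597  0.779]
 [ 0.     0.     0.     1.   ]]
top [[382.78    0.    322.197]
 [  0.    382.78  190.993]
 [  0.      0.      1.   ]] [[ 0.012  0.986 -0.167  0.399]
 [-1.     0.013  0.003  0.043]
 [ 0.005  0.167  0.986  1.109]
 [ 0.     0.     0.     1.   ]]
wrist [[309.707   0.    316.543]
 [  0.    309.707 196.612]
 [  0.      0.      1.   ]] [[ 0.317  0.915  0.25   0.277]
 [-0.949  0.306  0.083 -0.618]
 [-0.001 -0.263  0.965  0.373]
 [ 0.     0.     0.     1.   ]]
chassis top 0.8 [361.8 144.6] [ 0.729 -0.077  0.   ]
chassis scene 0.87 [250.1 267.1] [ 0.727 -0.083  0.   ]
release_top top 0.55 [328.8 151.8] [0.667 0.025 0.14 ]
release_top scene 0.55 [296.3 211.2] [0.669 0.034 0.14 ]
tray_handle top 0.63 [357.8 183.6] [ 0.592 -0.055  0.095]
tray_handle scene 0.75 [265.  203.2] [ 0.58  -0.054  0.095]
tray_handle scene 0.18 [412.5 228.9] [0.676 
[... 585 characters left out ...]
0.64 [454.3 209.9] [0.476 0.511 0.004]
spare0 scene 0.59 [437.4 192.8] [0.388 0.48  0.004]
spare0 scene 0.57 [410.3 230.4] [0.576 0.357 0.004]
spare0 scene 0.51 [354.9 228.7] [0.573 0.199 0.004]
spare0 scene 0.49 [353.9 209.3] [0.483 0.203 0.004]
jar top 0.63 [473.4 231.6] [ 0.473 -0.398  0.   ]
jar top 0.54 [267.6 197.6] [0.565 0.2   0.   ]
jar scene 0.82 [153.9 205.2] [ 0.476 -0.405  0.   ]
beaker top 0.66 [242.4 146.6] [0.718 0.281 0.   ]
beaker scene 0.77 [389.5 268.1] [0.722 0.276 0.   ]
cell0 top 0.98 [336.5 163.7] [ 0.664 -0.     0.022]
cell0 top 0.8 [358.8 167.4] [ 0.654 -0.065  0.022]
cell0 top 0.75 [378.6 171.2] [ 0.643 -0.123  0.022]
cell0 top 0.7 [242.  145.3] [0.716 0.278 0.022]
```

View pics/top0.png

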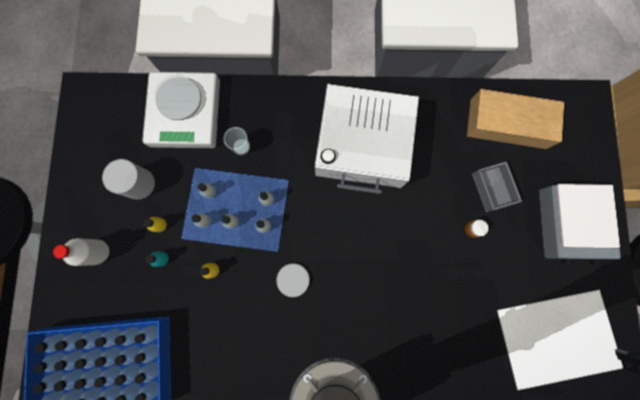

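View pics/scene0.png

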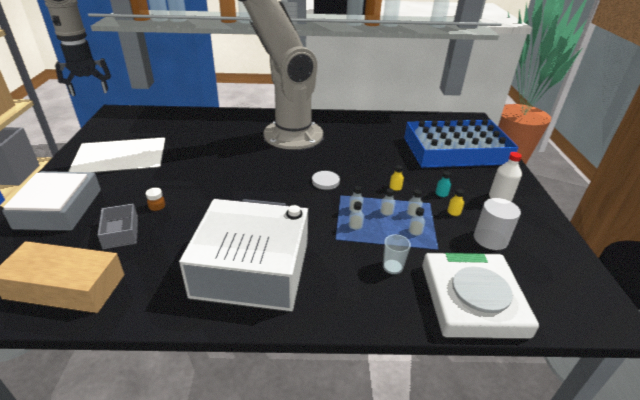

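View pics/wrist0.png

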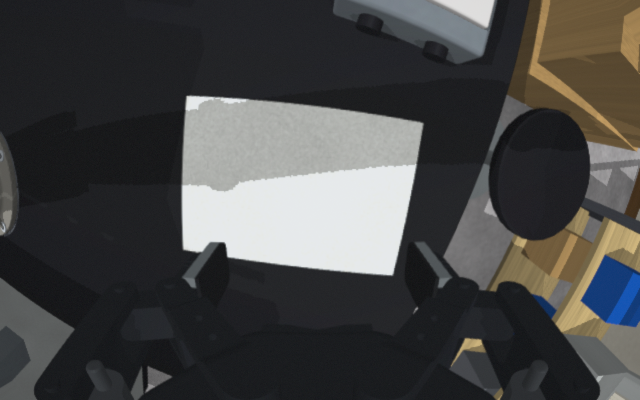

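Top view: the chassis spans about (316-418, 85-188), with the handle at (338-380, 185-191) and the button at (329,156). Five clear spares stand on the mat at (207,189), (265,198), (200,219), (230,220) and (263,225). The yellow and teal look-alikes are off the mat. The jar is at (477,228) and the beaker at (236,140). Next I'll zoom in for the chassis pose.

```bash
python3 - <<'E'
import cv2
a=cv2.imread('pics/top0.png')[75:200,300:430]; cv2.imwrite('pics/top0z.png',cv2.resize(a,None,fx=5,fy=4.8,interpolation=cv2.INTER_CUBIC))
a=cv2.imread('pics/scene0.png')[185:310,175:325]; cv2.imwrite('pics/scene0z.png',cv2.resize(a,None,fx=5,fy=4.8,interpolation=cv2.INTER_CUBIC))
E
```

```text
(no output)
```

View pics/top0z.png

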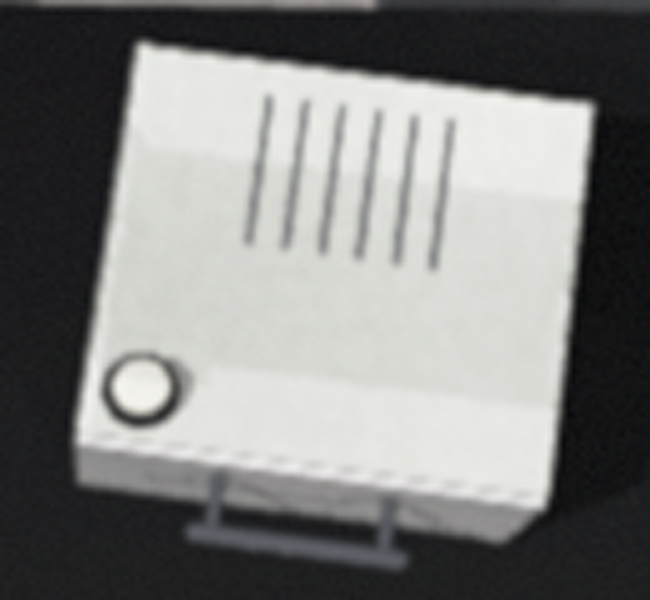

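View pics/scene0z.png

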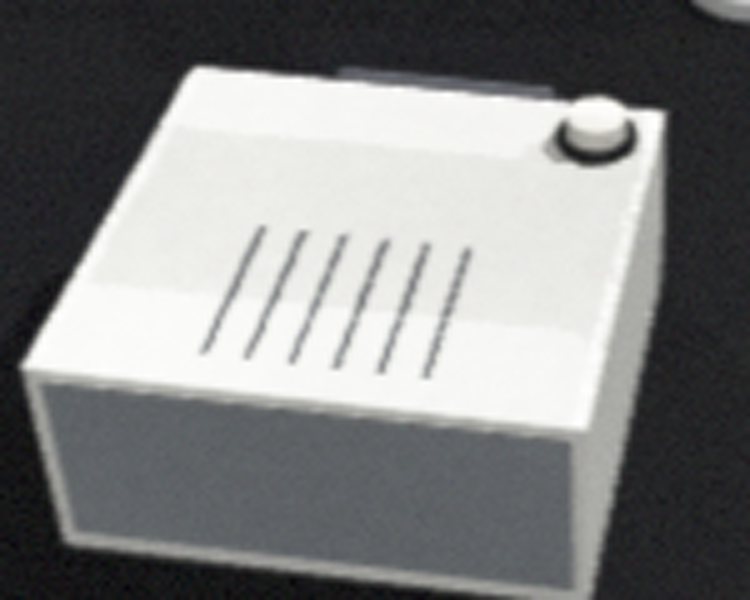

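```bash
python3 - <<'E'
from h import *
np.set_printoptions(precision=4,suppress=True)
r=bot.read_camera('top'); s=bot.read_camera('scene')
z=lambda u,v:(300+u/5,75+v/4.8)
zs=lambda u,v:(175+u/5,185+v/4.8)
T={k:atz(r,z(*p),h) for k,p,h in [('RL',(135,42),.122),('RR',(595,105),.122),('FL',(75,443),.122),('FR',(550,508),.122),('btn',(142,386),.14),('hm',(297,543),.097),('h1',(188,528),.097),('h2',(408,560),.097)]}
S={k:atz(s,zs(*p),h) for k,p,h in [('RL',(588,432),.122),('RR',(25,370),.122),('FL',(665,113),.122),('FR',(195,68),.122),('btn',(598,118),.14)]}
for n,D in (('T',T),('S',S)):
    print(n,D)
    for a,b in [('RL','RR'),('FL','FR')]:
        d=D[a]-D[b]; print('yaw',np.degrees(np.arctan2(-d[0],d[1])),np.linalg.norm(d))
    for a,b in [('RL','FL'),('RR','FR')]:
        d=D[a]-D[b]; print('yaw',np.degrees(np.arctan2(d[1],d[0])),np.linalg.norm(d))
d=T['h1']-T['h2'];print(np.degrees(np.arctan2(-d[0],d[1])),np.linalg.norm(d))
E
```

```text
T {'RL': array([0.8644, 0.0313, 0.122 ]), 'RR': array([ 0.8298, -0.2204,  0.122 ]), 'FL': array([0.629 , 0.0607, 0.122 ]), 'FR': array([ 0.5957, -0.1896,  0.122 ]), 'btn': array([0.657 , 0.0259, 0.14  ]), 'hm': array([ 0.579, -0.059,  0.097]), 'h1': array([ 0.5868, -0.0004,  0.097 ]), 'h2': array([ 0.5701, -0.1185,  0.097 ])}
yaw -7.830598732389006 0.25407171401835665
yaw -7.562123917038137 0.25251478415188655
yaw -7.112809486048029 0.23730319714485254
yaw -7.487678557522027 0.2361055826101651
S {'RL': array([0.8655, 0.0321, 0.122 ]), 'RR': array([ 0.8334, -0.2147,  0.122 ]), 'FL': array([0.6347, 0.0628, 0.122 ]), 'FR': array([ 0.6023, -0.1846,  0.122 ]), 'btn': array([0.6631, 0.0294, 0.14  ])}
yaw -7.415059193110406 0.24896271893472582
yaw -7.461049522763134 0.24952701057419552
yaw -7.566528467316398 0.2328335662715176
yaw -7.427676144292827 0.2330330492933453
-8.031964090825014 0.1193013087129876
```

Chassis: yaw −7.5°, centre about (0.734, −0.078), handle about (0.580, −0.058, 0.095). I'll move above the handle with the jaws along chassis x.

Request:
step_arm --pt "0.366 0.582 0 0 0 64 0.3" --pt "0.366 0.582 0 0 0 64 0.3" --pt "0.366 0.582 0 0 0 64 0.3" --pt "0.366 0.582 0 0 0 64 0.3" --pt "0.366 0.582 0 0 0 64 0.3" --pt "0.366 0.582 0 0 0 64 0.3" --pt "0.366 0.582 0 0 0 64 0.3" --pt "0.366 0.582 0 0 0 64 0.3" --pt "0.366 0.582 0 0 0 64 0.3" --pt "0.366 0.582 0 0 0 64 0.3"

```text
t: 1.98
eef_pos: [0.4366, -0.2858, 0.2317]
tool_rot: [0.0, 0.75, 0.662, 0.0]
contact_force: [0.9, -0.1, 0.3]
gripper_width: 0.35
```

Request:
step_arm --pt "0.144 0.229 0 0 0 0 0.3" --pt "0.144 0.229 0 0 0 0 0.3" --pt "0.144 0.229 0 0 0 0 0.3" --pt "0.144 0.229 0 0 0 0 0.3" --pt "0.144 0.229 0 0 0 0 0.3" --pt "0.144 0.229 0 0 0 0 0.3" --pt "0.144 0.229 0 0 0 0 0.3" --pt "0.144 0.229 0 0 0 0 0.3" --pt "0.144 0.229 0 0 0 0 0.3" --pt "0.144 0.229 0 0 0 0 0.3"

```text
t: 2.82
eef_pos: [0.5795, -0.0596, 0.2311]
tool_rot: [0.0, 0.752, 0.659, -0.001]
contact_force: [-0.2, -0.8, 0.0]
gripper_width: 0.354
```

```bash
python3 - <<'E'
from h import *
np.set_printoptions(precision=4,suppress=True)
o=bot.get_obs(); print(o['eef_pos'],o['tool_rot'],o['q'])
r=snap('wrist','w1.png'); print(bot.place_of('tray_handle','wrist'))
for d in bot.place_of('tray_handle','wrist')[:3]: print(d['conf'],px(d['location']),atz(r,px(d['location']),.095,True))
for d in bot.place_of('release_top','wrist')[:3]: print(d['conf'],px(d['location']),atz(r,px(d['location']),.14,True))
E
```

```text
[ 0.5795 -0.0596  0.2311] [ 0.0001  0.7522  0.6589 -0.0005] [ 0.3697  0.3671 -0.4761  1.7564  0.1901  1.0644 -0.3042]
[{'location': [0.4869, 0.459], 'conf': 0.58}]
0.58 (311.616, 183.6) [ 0.5748 -0.0561  0.095 ]
0.92 (401.088, 76.2) [0.6555 0.0286 0.14  ]
```

View pics/w1.png

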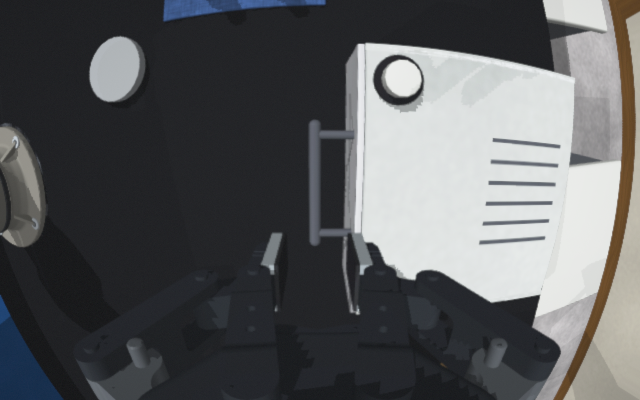

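Request:
step_arm --pt "-0.002 0.002 -0.04 0 0 0 0.3" --pt "-0.002 0.002 -0.08 0 0 0 0.3" --pt "-0.002 0.002 -0.11 0 0 0 0.3" --pt "-0.002 0.002 -0.135 0 0 0 0.3" --pt "-0.002 0.002 -0.154 0 0 0 0.3" --pt "-0.002 0.002 -0.154 0 0 0 0.3" --pt "-0.002 0.002 -0.154 0 0 0 1" --pt "-0.002 0.002 -0.154 0 0 0 1" --pt "-0.002 0.002 -0.154 0 0 0 1" --pt "-0.002 0.002 -0.154 0 0 0 1" --force 40

```text
t: 3.85
eef_pos: [0.5779, -0.0575, 0.0777]
tool_rot: [0.0, 0.752, 0.659, -0.0]
contact_force: [-1.7, -1.5, 4.4]
gripper_width: 0.111
```

```bash
python3 - <<'E'
from h import *
o=bot.get_obs(); print(o['eef_pos'],o['contact_force'],o['gripper_width'])
snap('wrist','w2.png')
E
```

```text
[ 0.57790254 -0.05746332  0.07768078] [-1.65370858 -1.52961883  4.42235082] 0.11137501319030116
```

View pics/w2.png

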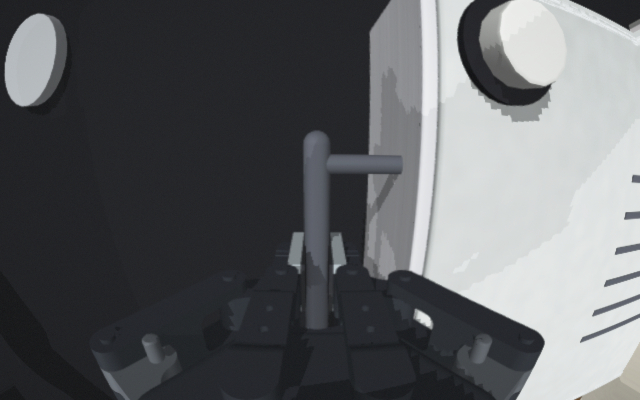

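The bar is gripped (about 9.5 mm opening, bar at column 316 between the pads). Now I'll pull.

Request:
step_arm --pt "-0.016 0.002 0 0 0 0 1" --pt "-0.032 0.004 0 0 0 0 1" --pt "-0.048 0.006 0 0 0 0 1" --pt "-0.064 0.0085 0 0 0 0 1" --pt "-0.08 0.0105 0 0 0 0 1" --pt "-0.096 0.0125 0 0 0 0 1" --pt "-0.112 0.0145 0 0 0 0 1" --pt "-0.128 0.017 0 0 0 0 1" --pt "-0.138 0.018 0 0 0 0 1" --pt "-0.139 0.018 0 0 0 0 1"

```text
t: 4.73
eef_pos: [0.4411, -0.0387, 0.0785]
tool_rot: [0.002, 0.752, 0.659, 0.002]
contact_force: [5.3, -1.1, 1.7]
gripper_width: 0.107
```

Request:
step_arm --pt "0 0 0 0 0 0 1" --pt "0 0 0 0 0 0 1" --pt "0 0 0 0 0 0 1" --pt "0 0 0 0 0 0 1" --pt "0 0 0 0 0 0 1"

```text
t: 5.15
eef_pos: [0.4413, -0.0388, 0.0784]
tool_rot: [0.001, 0.752, 0.659, 0.001]
contact_force: [1.3, -2.8, 8.9]
gripper_width: 0.111
```

Request:
step_arm --pt "-0.002 0 0 0 0 0 1" --pt "-0.002 0 0 0 0 0 1" --pt "0 0 0 0 0 0 1" --pt "0 0 0 0 0 0 0.3" --pt "0 0 0 0 0 0 0.3" --pt "0 0 0 0 0 0 0.3" --pt "0 0 0.04 0 0 0 0.3" --pt "0 0 0.08 0 0 0 0.3" --pt "0 0 0.12 0 0 0 0.3" --pt "0 0 0.15 0 0 0 0.3"

```text
t: 5.98
eef_pos: [0.4388, -0.0379, 0.2297]
tool_rot: [0.0, 0.752, 0.66, 0.0]
contact_force: [0.4, 0.1, -0.7]
gripper_width: 0.352
```

```bash
python3 - <<'E'
from h import *
o=bot.get_obs(); print(o['eef_pos'],o['contact_force'],o['gripper_width'])
snap('wrist','w3.png'); r=snap('top','t3.png')
np.set_printoptions(precision=4,suppress=True)
for t,z in [('tray_handle',.095),('cell0',.022),('loaded0',.022)]:
  for d in bot.place_of(t,'top')[:8]: print(t,round(d['conf'],2),np.array(px(d['location'])),atz(r,px(d['location']),z))
a=cv2.imread('pics/t3.png')[75:240,300:430]; cv2.imwrite('pics/t3z.png',cv2.resize(a,None,fx=4.6,fy=3.6,interpolation=cv2.INTER_CUBIC))
E
```

```text
[ 0.43880973 -0.03792815  0.22968956] [ 0.4279283   0.05611616 -0.7225365 ] 0.35186208118626916
tray_handle 0.93 [352.32 235.2 ] [ 0.4531 -0.04    0.095 ]
cell0 0.97 [376.704 198.8  ] [ 0.5619 -0.1162  0.022 ]
cell0 0.97 [356.032 194.8  ] [ 0.5728 -0.0568  0.022 ]
cell0 0.8 [334.528 192.6  ] [0.5784 0.0051 0.022 ]
cell0 0.74 [333.312 210.48 ] [0.5266 0.0082 0.022 ]
cell0 0.63 [351.488 216.32 ] [ 0.5105 -0.0437  0.022 ]
loaded0 0.44 [353.728 196.92 ] [ 0.5665 -0.0502  0.022 ]
```

View pics/t3z.png

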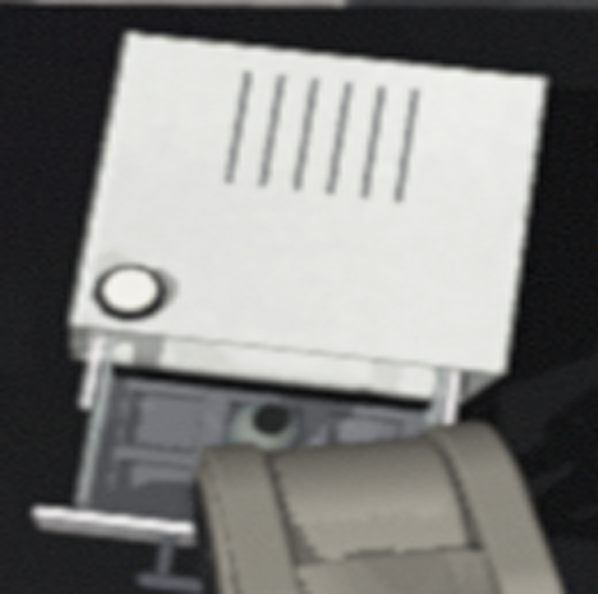

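View pics/w3.png

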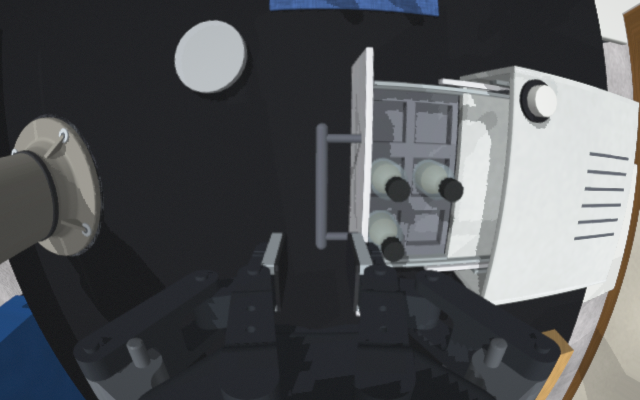

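Locked out: the tray is open, with loaded bottles at wrist px (397,188) front middle, (451,189) rear middle and (392,249) front −y. Pockets 2, 3 and 5 are empty. I'll turn the tool (camera ahead) and look down on the pockets.

Request:
step_arm --pt "0.05 -0.005 0.07 0 0 -45 0.1" --pt "0.05 -0.005 0.07 0 0 -45 0.1" --pt "0.05 -0.005 0.07 0 0 -45 0.1" --pt "0.05 -0.005 0.07 0 0 -45 0.1" --pt "0.05 -0.005 0.07 0 0 -45 0.1" --pt "0.05 -0.005 0.07 0 0 -45 0.1" --pt "0.05 -0.005 0.07 0 0 -45 0.1" --pt "0.05 -0.005 0.07 0 0 -45 0.1"

```text
t: 6.9
eef_pos: [0.4878, -0.0433, 0.2951]
tool_rot: [-0.001, 0.947, 0.321, -0.002]
contact_force: [-0.6, -0.2, 0.3]
gripper_width: 0.45
```

Request:
step_arm --pt "0 0 0 0 0 -45 0.1" --pt "0 0 0 0 0 -45 0.1" --pt "0 0 0 0 0 -45 0.1" --pt "0 0 0 0 0 -45 0.1" --pt "0 0 0 0 0 -45 0.1" --pt "0 0 0 0 0 -45 0.1" --pt "0 0 0 0 0 -45 0.1" --pt "0 0 0 0 0 -45 0.1"

```text
t: 7.57
eef_pos: [0.4882, -0.0433, 0.2958]
tool_rot: [-0.0, 0.998, -0.065, -0.002]
contact_force: [-0.3, 0.9, 0.4]
gripper_width: 0.449
```

```bash
python3 - <<'E'
from h import *
o=bot.get_obs(); print(o['eef_pos'],o['tool_rot'],o['q'])
r=snap('wrist','w4.png')
np.set_printoptions(precision=4,suppress=True)
print(r['extrinsics'])
for t,z in [('tray_handle',.095),('cell0',.022),('loaded0',.022),('release_top',.14)]:
  for d in bot.place_of(t,'wrist')[:8]: print(t,round(d['conf'],2),np.array(px(d['location'])),atz(r,px(d['location']),z,True))
E
```

```text
[ 0.48815933 -0.04334318  0.2957711 ] [-1.99999218e-05  9.97876698e-01 -6.51137458e-02 -1.51488755e-03] [ 0.3175173   0.13633838 -0.39058     1.88096084  0.05653888  1.13805822
 -1.79479304]
[[-0.1307  0.9558  0.2633  0.554 ]
 [-0.9914 -0.1263 -0.0339 -0.0518]
 [ 0.0008 -0.2655  0.9641  0.4382]
 [ 0.      0.      0.      1.    ]]
tray_handle 0.75 [317.888 211.68 ] [ 0.442  -0.0389  0.095 ]
tray_handle 0.67 [316.096  99.   ] [ 0.5698 -0.0537  0.095 ]
cell0 0.93 [361.984 143.8  ] [ 0.5058 -0.1078  0.022 ]
cell0 0.88 [318.08 142.4 ] [ 0.5149 -0.049   0.022 ]
cell0 0.76 [363.584 101.92 ] [ 0.562  -0.1165  0.022 ]
cell0 0.7 [273.024 102.2  ] [0.5773 0.0033 0.022 ]
cell0 0.65 [273.088 146.92 ] [0.5172 0.0121 0.022 ]
cell0 0.58 [320.512 101.28 ] [ 0.5694 -0.0595  0.022 ]
loaded0 0.89 [315.392 140.2  ] [ 0.5183 -0.0459  0.022 ]
loaded0 0.79 [321.728 100.92 ] [ 0.5697 -0.0611  0.022 ]
loaded0 0.71 [364.224 143.6  ] [ 0.5057 -0.1109  0.022 ]
release_top 0.98 [223.424  25.52 ] [0.6573 0.0266 0.14  ]
```

View pics/w4.png

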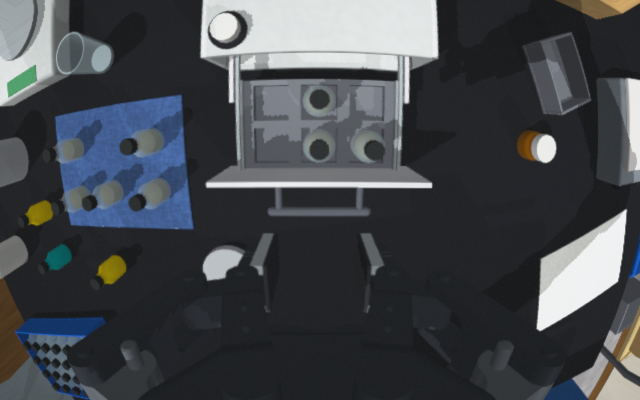

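Fit gives pocket centres cell2 (0.521,0.012), cell3 (0.561,−0.118), cell5 (0.577,0.005). Over to the mat.

Request:
step_arm --pt "-0.03 0.3 0 0 0 0 0.1" --pt "-0.03 0.3 0 0 0 0 0.1" --pt "-0.03 0.3 0 0 0 0 0.1" --pt "-0.03 0.3 0 0 0 0 0.1" --pt "-0.03 0.3 0 0 0 0 0.1" --pt "-0.03 0.3 0 0 0 0 0.1" --pt "-0.03 0.3 0 0 0 0 0.1" --pt "-0.03 0.3 0 0 0 0 0.1" --pt "-0.03 0.3 0 0 0 0 0.1" --pt "-0.03 0.3 0 0 0 0 0.1"

```text
t: 8.65
eef_pos: [0.4588, 0.2565, 0.297]
tool_rot: [0.0, 0.998, -0.064, -0.0]
contact_force: [0.1, -0.5, -0.8]
gripper_width: 0.45
```

```bash
cat > sp.py <<'E'
from h import *
import sys
np.set_printoptions(precision=4,suppress=True)
f=sys.argv[1]
o=bot.get_obs(); print(o['t'],o['eef_pos'],o['tool_rot'],o['gripper_width'])
r=snap('wrist',f)
for d in bot.place_of('spare0','wrist')[:10]: print(round(d['conf'],2),np.array(px(d['location'])),atz(r,px(d['location']),.004,True))
t=bot.read_camera('top')
for d in bot.place_of('spare0','top')[:12]: print('top',round(d['conf'],2),np.array(px(d['location'])),atz(t,px(d['location']),.004))
E
python3 sp.py w5.png
```

```text
8.65 [0.4588 0.2565 0.297 ] [ 0.0003  0.9979 -0.0645 -0.0003] 0.4503385187643616
0.91 [176.896 224.12 ] [0.3901 0.4921 0.004 ]
0.88 [227.2 149.8] [0.493  0.3824 0.004 ]
0.76 [282.368 144.4  ] [0.4885 0.3011 0.004 ]
0.76 [155.712 170.6  ] [0.4811 0.5077 0.004 ]
0.65 [350.72 140.52] [0.4815 0.2048 0.004 ]
0.6 [229.824  86.2  ] [0.5833 0.364  0.004 ]
0.54 [265.472 237.2  ] [0.3526 0.3492 0.004 ]
top 0.74 [264.   225.48] [0.4827 0.2071 0.004 ]
top 0.65 [206.912 192.4  ] [0.5772 0.3773 0.004 ]
top 0.59 [230.784 221.4  ] [0.4933 0.3033 0.004 ]
top 0.57 [265.92 199.32] [0.559  0.2043 0.004 ]
```

View pics/w5.png

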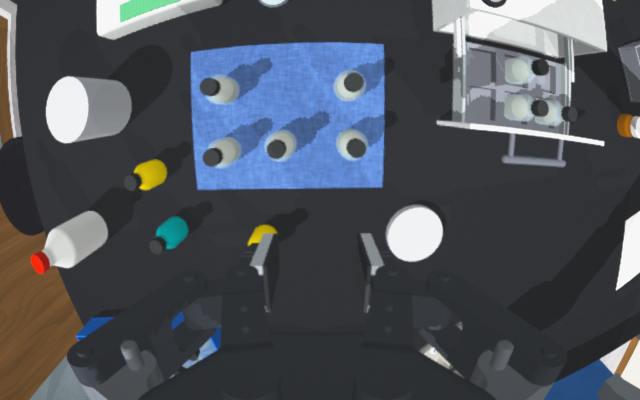

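Five clear spares on the mat, with stoppers at (352,148), (352,83), (276,149), (211,157) and (210,88). Locating via the stoppers:

```bash
python3 - <<'E'
from h import *
a=cv2.imread('pics/w5.png')[40:195,190:390]; cv2.imwrite('pics/w5z.png',cv2.resize(a,None,fx=4,fy=3.8,interpolation=cv2.INTER_CUBIC))
r=bot.read_camera('wrist')
for p in [(352,148),(352,83),(276,149),(211,157),(210,88)]: print(p,atz(r,p,.084,True).round(4))
E
```

```text
(352, 148) [0.4812 0.2102 0.084 ]
(352, 83) [0.5559 0.2008 0.084 ]
(276, 149) [0.4919 0.2974 0.084 ]
(211, 157) [0.4949 0.3776 0.084 ]
(210, 88) [0.5768 0.3648 0.084 ]
```

View pics/w5z.png

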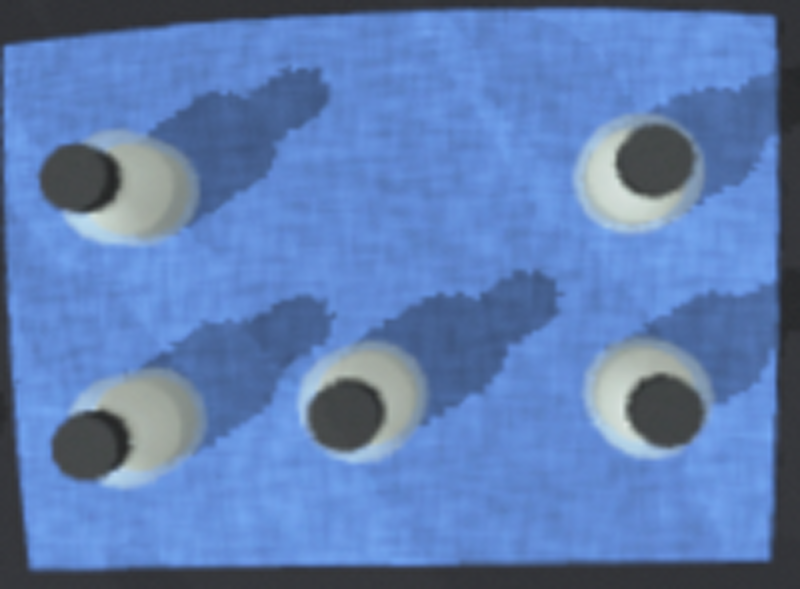

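Request:
step_arm --pt "0.022 -0.0515 -0.03 0 0 0 0.1" --pt "0.022 -0.0515 -0.07 0 0 0 0.1" --pt "0.022 -0.0515 -0.11 0 0 0 0.1" --pt "0.022 -0.0515 -0.14 0 0 0 0.1" --pt "0.022 -0.0515 -0.16 0 0 0 0.1" --pt "0.022 -0.0515 -0.16 0 0 0 0.1"

```text
t: 9.4
eef_pos: [0.4783, 0.202, 0.1329]
tool_rot: [0.002, 0.998, -0.066, -0.004]
contact_force: [-0.4, -0.1, 0.3]
gripper_width: 0.447
```

```bash
python3 sp.py w6.png
```

```text
9.4 [0.4783 0.202  0.1329] [ 0.0022  0.9978 -0.0663 -0.0038] 0.4472111835854982
0.97 [212.224 187.52 ] [0.4913 0.2981 0.004 ]
0.82 [ 97.728 287.12 ] [0.3889 0.4923 0.004 ]
0.77 [ 66.688 219.6  ] [0.4814 0.5045 0.004 ]
0.72 [140.48 197.68] [0.4924 0.3805 0.004 ]
0.68 [305.92  98.28] [0.5578 0.2    0.004 ]
0.65 [312.   187.92] [0.478  0.2056 0.004 ]
0.61 [132.416 109.08 ] [0.5812 0.3684 0.004 ]
0.24 [511.616  59.88 ] [ 0.5831 -0.0082  0.004 ]
top 0.73 [159.488 255.92 ] [0.3927 0.5005 0.004 ]
top 0.71 [209.28 270.12] [0.3549 0.3568 0.004 ]
top 0.55 [205.184 221.32 ] [0.4926 0.3771 0.004 ]
top 0.54 [159.168 223.2  ] [0.4856 0.5091 0.004 ]
top 0.52 [264.384 198.68 ] [0.5608 0.2089 0.004 ]
top 0.45 [209.984 190.   ] [0.5844 0.3688 0.004 ]
```

View pics/w6.png

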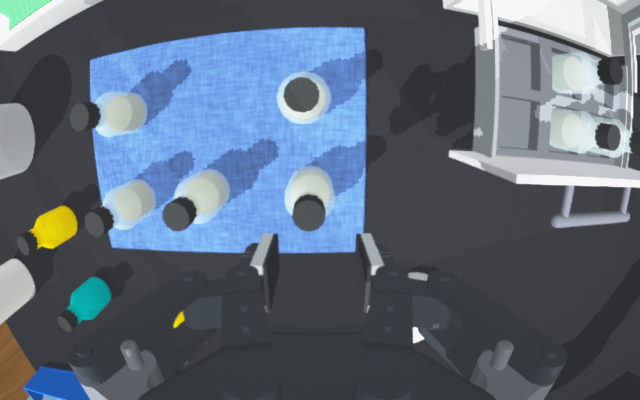

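```bash
python3 - <<'E'
from h import *
r=bot.read_camera('wrist'); print(bot.get_obs()['eef_pos'])
for p in [(308.5,212),(302,94),(180,214)]: print(p,atz(r,p,.084,True).round(4))
E
```

```text
[0.4824228  0.20578276 0.13948743]
(308.5, 212) [0.4846 0.211  0.084 ]
(302, 94) [0.5621 0.2045 0.084 ]
(180, 214) [0.4946 0.3037 0.084 ]
```

Request:
step_arm --pt "0 0.001 -0.03 0 0 0 0.1" --pt "0 0.001 -0.055 0 0 0 0.1" --pt "0 0.001 -0.077 0 0 0 0.1" --pt "0 0.001 -0.077 0 0 0 0.1" --pt "0 0.001 -0.077 0 0 0 1" --pt "0 0.001 -0.077 0 0 0 1" --pt "0 0.001 -0.077 0 0 0 1" --pt "0 0.001 -0.077 0 0 0 1" --pt "0 0.001 -0.077 0 0 0 1" --force 30

```text
t: 10.4
eef_pos: [0.4821, 0.2066, 0.0619]
tool_rot: [-0.001, 0.998, -0.066, 0.001]
contact_force: [-0.6, -0.5, 7.7]
gripper_width: 0.245
```

```bash
python3 - <<'E'
from h import *
snap('wrist','w7.png'); o=bot.get_obs(); print(o['eef_pos'],o['gripper_width'])
E
```

```text
[0.48214666 0.20662359 0.0619035 ] 0.24814833743142542
```

View pics/w7.png

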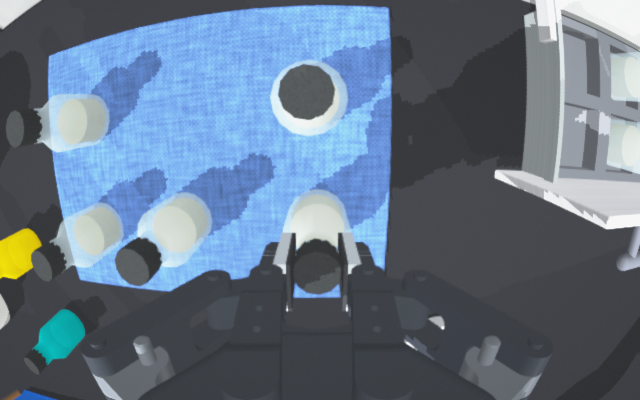

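Request:
step_arm --pt "0 0 0.03 0 0 0 1" --pt "0 0 0.07 0 0 0 1" --pt "0 0 0.11 0 0 0 1" --pt "0 0 0.15 0 0 0 1" --pt "0 0 0.17 0 0 0 1" --pt "0 0 0.17 0 0 0 1" --pt "0 0 0.17 0 0 0 1"

```text
t: 11.03
eef_pos: [0.4815, 0.2062, 0.2318]
tool_rot: [-0.0, 0.998, -0.066, 0.002]
contact_force: [0.3, -1.7, -0.1]
gripper_width: 0.245
```

```bash
python3 - <<'E'
from h import *
r=snap('wrist','w8.png'); o=bot.get_obs(); print(o['eef_pos'],o['gripper_width'],o['contact_force'])
for u in [(317,250),(317,265),(317,280)]: print(u,atz(r,u,o['eef_pos'][2]+.022,True)-o['eef_pos'])
E
```

```text
[0.48067323 0.20569335 0.23021288] 0.24553178184910865 [-0.42205095 -0.46991437 -0.63726409]
(317, 250) [ 0.00940518 -0.00065782  0.022     ]
(317, 265) [0.00208904 0.00031003 0.022     ]
(317, 280) [-0.00560922  0.0013281   0.022     ]
```

View pics/w8.png

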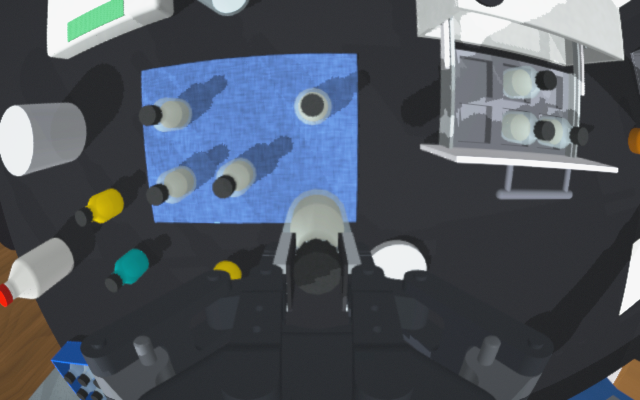

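Bottle held upright, centred to within about 1 mm. Moving over pocket 5.

Request:
step_arm --pt "0.0955 -0.201 0 0 0 0 1" --pt "0.0955 -0.201 0 0 0 0 1" --pt "0.0955 -0.201 0 0 0 0 1" --pt "0.0955 -0.201 0 0 0 0 1" --pt "0.0955 -0.201 0 0 0 0 1" --pt "0.0955 -0.201 0 0 0 0 1" --pt "0.0955 -0.201 0 0 0 0 1" --pt "0.0955 -0.201 0 0 0 0 1" --pt "0.0955 -0.201 0 0 0 0 1"

```text
t: 11.83
eef_pos: [0.5753, 0.0065, 0.229]
tool_rot: [-0.0, 0.998, -0.065, -0.001]
contact_force: [-0.2, 0.5, -1.5]
gripper_width: 0.242
```

```bash
cat > ck.py <<'E'
from h import *
import sys
np.set_printoptions(precision=4,suppress=True)
r=snap('wrist',sys.argv[1]); o=bot.get_obs(); print(o['t'],o['eef_pos'],o['tool_rot'],o['gripper_width'],o['contact_force'])
for t in ['cell0','loaded0']:
  for d in bot.place_of(t,'wrist')[:8]: print(t,round(d['conf'],2),np.array(px(d['location'])),atz(r,px(d['location']),.022,True))
E
python3 ck.py w9.png
```

```text
11.8833 [0.5754 0.0069 0.2294] [-0.0003  0.9979 -0.0641 -0.001 ] 0.2457824990586351 [ 0.4091  0.5378 -0.5918]
cell0 0.92 [417.92 215.92] [ 0.5049 -0.1107  0.022 ]
cell0 0.85 [368.128 168.   ] [ 0.572 -0.053  0.022]
cell0 0.84 [319.296 170.6  ] [0.576  0.0033 0.022 ]
cell0 0.72 [419.904 170.08 ] [ 0.5623 -0.1157  0.022 ]
cell0 0.55 [367.872 216.2  ] [ 0.5135 -0.0476  0.022 ]
loaded0 0.89 [374.08 171.2 ] [ 0.5674 -0.0597  0.022 ]
loaded0 0.67 [371.008 214.32 ] [ 0.5154 -0.0516  0.022 ]
loaded0 0.59 [419.328 215.32 ] [ 0.5054 -0.1126  0.022 ]
loaded0 0.52 [106.112  97.28 ] [0.7154 0.2664 0.022 ]
loaded0 0.36 [569.024 202.48 ] [ 0.4862 -0.3725  0.022 ]
```

View pics/w9.png

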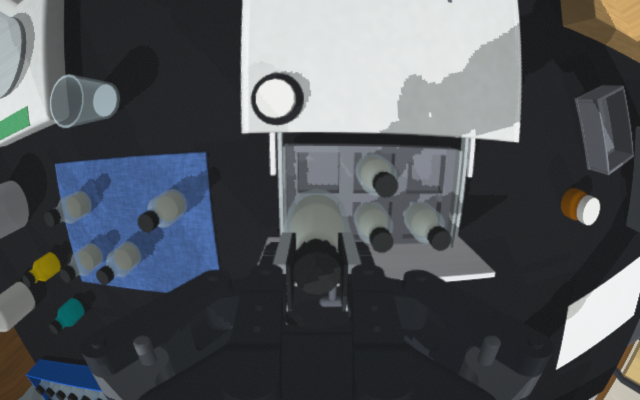

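Request:
step_arm --pt "0 0 -0.03 0 0 0 1" --pt "0 0 -0.07 0 0 0 1" --pt "0 0 -0.1 0 0 0 1" --pt "0 0 -0.12 0 0 0 1" --pt "0 0 -0.12 0 0 0 1" --pt "0 0 -0.12 0 0 0 1"

```text
t: 12.48
eef_pos: [0.5757, 0.006, 0.1099]
tool_rot: [-0.0, 0.998, -0.065, -0.001]
contact_force: [-0.3, -0.3, 0.6]
gripper_width: 0.252
```

```bash
python3 ck.py w10.png
```

```text
12.5333 [0.577  0.006  0.1113] [-0.0002  0.9979 -0.0648  0.0005] 0.24644129252378896 [-0.0726 -0.0553 -0.4507]
cell0 0.86 [318.208 198.32 ] [0.5772 0.0046 0.022 ]
cell0 0.73 [467.392 199.   ] [ 0.5602 -0.1198  0.022 ]
loaded0 0.65 [397.696 196.32 ] [ 0.5706 -0.0578  0.022 ]
loaded0 0.57 [390.208 259.8  ] [ 0.5156 -0.0489  0.022 ]
loaded0 0.56 [458.624 258.88 ] [ 0.5047 -0.1132  0.022 ]
```

View pics/w10.png

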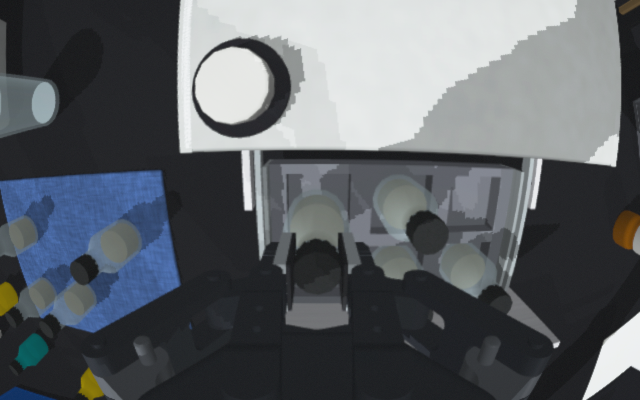

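Pocket 5 is estimated at (0.577,0.005) and the bottle sits right above it. Lowering.

Request:
step_arm --pt "0 0 -0.007 0 0 0 1" --pt "0 0 -0.014 0 0 0 1" --pt "0 0 -0.02 0 0 0 1" --pt "0 0 -0.025 0 0 0 1" --pt "0 0 -0.028 0 0 0 1" --pt "0 0 -0.028 0 0 0 1" --pt "0 0 -0.028 0 0 0 1"

```text
t: 13.22
eef_pos: [0.5763, 0.0051, 0.082]
tool_rot: [0.0, 0.998, -0.065, -0.0]
contact_force: [-0.5, -0.4, -0.6]
gripper_width: 0.244
```

Request:
step_arm --pt "0 0 -0.001 0 0 0 1" --pt "0 0 -0.002 0 0 0 1" --pt "0 0 -0.002 0 0 0 1" --pt "0 0 -0.002 0 0 0 1"

```text
t: 13.55
eef_pos: [0.5764, 0.0051, 0.0804]
tool_rot: [0.0, 0.998, -0.065, -0.0]
contact_force: [-0.1, -0.8, -0.8]
gripper_width: 0.243
```

Request:
step_arm --pt "0 0 0 0 0 0 0.25" --pt "0 0 0 0 0 0 0.25" --pt "0 0 0 0 0 0 0.25" --pt "0 0 0.02 0 0 0 0.25" --pt "0 0 0.05 0 0 0 0.25" --pt "0 0 0.09 0 0 0 0.25" --pt "0 0 0.13 0 0 0 0.25" --pt "0 0 0.17 0 0 0 0.25" --pt "0 0 0.2 0 0 0 0.25" --pt "0 0 0.2 0 0 0 0.25"

```text
t: 14.38
eef_pos: [0.5799, 0.0059, 0.2879]
tool_rot: [-0.001, 0.998, -0.065, 0.006]
contact_force: [1.3, -0.5, -0.0]
gripper_width: 0.375
```

```bash
python3 ck.py w11.png; python3 sp.py w11b.png
```

```text
14.4333 [0.5786 0.0055 0.2845] [-0.0003  0.9978 -0.0655  0.0039] 0.37599240868905626 [-0.7122 -0.5943 -1.2261]
cell0 0.65 [365.632 166.8  ] [ 0.5709 -0.0591  0.022 ]
cell0 0.6 [320.128 213.48 ] [0.5138 0.0101 0.022 ]
cell0 0.58 [317.376 168.8  ] [0.5764 0.0057 0.022 ]
cell0 0.58 [362.816 207.6  ] [ 0.5144 -0.0498  0.022 ]
cell0 0.57 [404.224 206.68 ] [ 0.5076 -0.1092  0.022 ]
cell0 0.57 [406.272 167.2  ] [ 0.5637 -0.1158  0.022 ]
loaded0 0.92 [369.024 169.32 ] [ 0.5669 -0.0634  0.022 ]
loaded0 0.89 [406.208 205.92 ] [ 0.5083 -0.1122  0.022 ]
loaded0 0.61 [361.728 204.6  ] [ 0.5189 -0.0486  0.022 ]
14.5333 [0.5762 0.005  0.2801] [ 0.0002  0.9979 -0.0655  0.    ] 0.3757632433324347
0.92 [187.328 195.2  ] [0.556  0.2012 0.004 ]
0.82 [100.992 193.   ] [0.5823 0.368  0.004 ]
0.79 [ 90.688 291.8  ] [0.3922 0.4858 0.004 ]
0.73 [319.808 164.2  ] [0.5735 0.0006 0.004 ]
0.63 [110.592 242.32 ] [0.4939 0.3792 0.004 ]
0.56 [ 67.776 255.2  ] [0.4746 0.5126 0.004 ]
0.25 [548.416 194.32 ] [ 0.4796 -0.3886  0.004 ]
top 0.73 [352.128 214.4  ] [ 0.518 -0.047  0.004]
top 0.71 [209.92 189.92] [0.5847 0.369  0.004 ]
top 0.68 [231.488 222.12 ] [0.4913 0.3012 0.004 ]
top 0.66 [164.288 224.12 ] [0.4831 0.4942 0.004 ]
top 0.57 [156.608 257.4  ] [0.3885 0.5083 0.004 ]
top 0.55 [209.984 269.2  ] [0.3575 0.355  0.004 ]
top 0.54 [208.32 220.68] [0.4946 0.3681 0.004 ]
top 0.51 [333.184 194.   ] [0.5772 0.0084 0.004 ]
top 0.46 [269.696 198.52 ] [0.5615 0.1934 0.004 ]
```

View pics/w11.png

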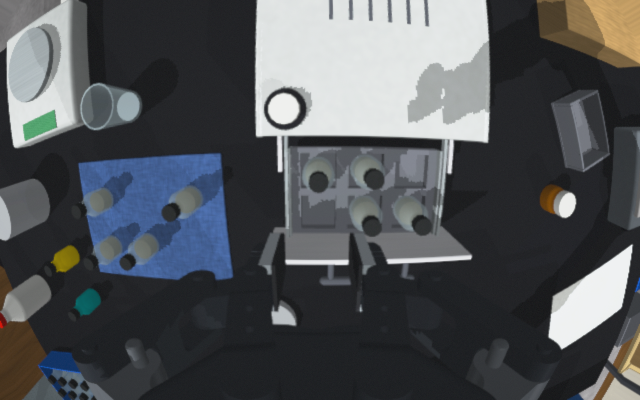

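Pocket 5 is filled, upright at (318,172). Next spare is near (0.558,0.200).

Request:
step_arm --pt "-0.018 0.195 0 0 0 0 0.1" --pt "-0.018 0.195 0 0 0 0 0.1" --pt "-0.018 0.195 0 0 0 0 0.1" --pt "-0.018 0.195 0 0 0 0 0.1" --pt "-0.018 0.195 -0.02 0 0 0 0.1" --pt "-0.018 0.195 -0.06 0 0 0 0.1" --pt "-0.018 0.195 -0.1 0 0 0 0.1" --pt "-0.018 0.195 -0.12 0 0 0 0.1" --pt "-0.018 0.195 -0.12 0 0 0 0.1" --pt "-0.018 0.195 -0.12 0 0 0 0.1"

```text
t: 15.57
eef_pos: [0.5576, 0.1998, 0.159]
tool_rot: [0.001, 0.998, -0.065, -0.002]
contact_force: [0.6, -0.8, -0.3]
gripper_width: 0.452
```

```bash
python3 sp.py w12.png
```

```text
15.5667 [0.5576 0.1998 0.159 ] [ 0.0005  0.9979 -0.0653 -0.0016] 0.4519328521514186
0.96 [502.912 146.08 ] [ 0.5721 -0.0079  0.004 ]
0.93 [157.504 182.32 ] [0.5805 0.3696 0.004 ]
0.8 [168.512 256.88 ] [0.4927 0.3818 0.004 ]
0.77 [233.472 253.   ] [0.4909 0.2997 0.004 ]
0.76 [ 97.408 270.12 ] [0.4794 0.5063 0.004 ]
0.7 [315.584 184.88 ] [0.5541 0.2011 0.004 ]
0.46 [227.2  344.12] [0.3596 0.3434 0.004 ]
top 0.7 [205.184 219.4  ] [0.4982 0.3774 0.004 ]
top 0.69 [158.784 222.68 ] [0.4871 0.5103 0.004 ]
top 0.66 [209.984 189.32 ] [0.5864 0.3689 0.004 ]
top 0.59 [332.032 193.2  ] [0.5795 0.0118 0.004 ]
top 0.51 [210.368 268.2  ] [0.3603 0.3541 0.004 ]
top 0.5 [157.376 257.52 ] [0.3882 0.5061 0.004 ]
top 0.47 [229.504 218.12 ] [0.5028 0.3075 0.004 ]
```

View pics/w12.png

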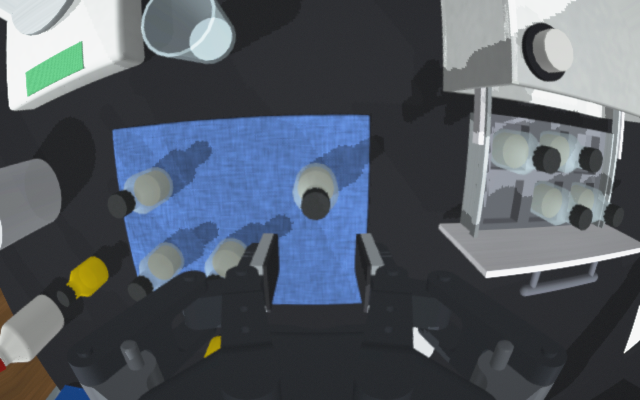

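```bash
python3 - <<'E'
from h import *
r=bot.read_camera('wrist'); print(bot.get_obs()['eef_pos'])
print(atz(r,(316,204),.084,True).round(4))
E
```

```text
[0.55961353 0.20048124 0.16225225]
[0.5601 0.2012 0.084 ]
```

Request:
step_arm --pt "-0.001 0 -0.04 0 0 0 0.1" --pt "-0.001 0 -0.075 0 0 0 0.1" --pt "-0.001 0 -0.1 0 0 0 0.1" --pt "-0.001 0 -0.1 0 0 0 0.1" --pt "-0.001 0 -0.1 0 0 0 0.1" --pt "-0.001 0 -0.1 0 0 0 1" --pt "-0.001 0 -0.1 0 0 0 1" --pt "-0.001 0 -0.1 0 0 0 1" --pt "-0.001 0 -0.1 0 0 0 1" --pt "-0.001 0 -0.1 0 0 0 1"

```text
t: 16.65
eef_pos: [0.5593, 0.2009, 0.0628]
tool_rot: [-0.001, 0.998, -0.066, 0.002]
contact_force: [0.1, 0.1, 7.3]
gripper_width: 0.244
```

Request:
step_arm --pt "0 0 0.03 0 0 0 1" --pt "0 0 0.07 0 0 0 1" --pt "0 0 0.11 0 0 0 1" --pt "0 0 0.15 0 0 0 1" --pt "0 0 0.18 0 0 0 1" --pt "0 0 0.18 0 0 0 1" --pt "0 0 0.18 0 0 0 1"

```text
t: 17.23
eef_pos: [0.5585, 0.2006, 0.2433]
tool_rot: [-0.001, 0.998, -0.066, 0.003]
contact_force: [0.2, -0.5, -0.7]
gripper_width: 0.245
```

```bash
python3 - <<'E'
from h import *
r=snap('wrist','w13.png'); o=bot.get_obs(); print(o['eef_pos'],o['gripper_width'],o['contact_force'])
E
```

```text
[0.55748314 0.19991391 0.24114187] 0.2441821995087716 [-0.79066414  0.06419664 -2.04338853]
```

View pics/w13.png

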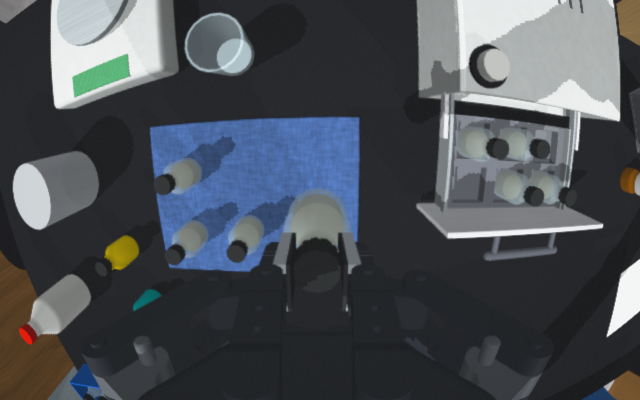

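Request:
step_arm --pt "0.003 -0.318 0 0 0 0 1" --pt "0.003 -0.318 0 0 0 0 1" --pt "0.003 -0.318 0 0 0 0 1" --pt "0.003 -0.318 0 0 0 0 1" --pt "0.003 -0.318 0 0 0 0 1" --pt "0.003 -0.318 0 0 0 0 1" --pt "0.003 -0.318 0 0 0 0 1" --pt "0.003 -0.318 0 0 0 0 1" --pt "0.003 -0.318 0 0 0 0 1" --pt "0.003 -0.318 0 0 0 0 1"

```text
t: 18.12
eef_pos: [0.559, -0.1202, 0.2383]
tool_rot: [-0.0, 0.998, -0.068, -0.002]
contact_force: [0.5, -0.1, -1.1]
gripper_width: 0.244
```

Request:
step_arm --pt "0 0 -0.03 0 0 0 1" --pt "0 0 -0.07 0 0 0 1" --pt "0 0 -0.1 0 0 0 1" --pt "0 0 -0.125 0 0 0 1" --pt "0 0 -0.13 0 0 0 1" --pt "0 0 -0.13 0 0 0 1"

```text
t: 18.62
eef_pos: [0.5586, -0.116, 0.1081]
tool_rot: [-0.001, 0.998, -0.064, -0.003]
contact_force: [-0.3, -1.1, 0.1]
gripper_width: 0.244
```

```bash
python3 ck.py w14.png
```

```text
18.6667 [ 0.5602 -0.1164  0.11  ] [-0.0005  0.9979 -0.0645 -0.0008] 0.24294196327131007 [ 0.3765  0.4389 -0.5693]
cell0 0.87 [316.48 200.32] [ 0.559  -0.1158  0.022 ]
cell0 0.6 [180.416 258.32 ] [0.5212 0.0104 0.022 ]
loaded0 0.82 [244.8 260.6] [ 0.5143 -0.0492  0.022 ]
loaded0 0.65 [240.704 195.52 ] [ 0.5704 -0.0577  0.022 ]
```

View pics/w14.png

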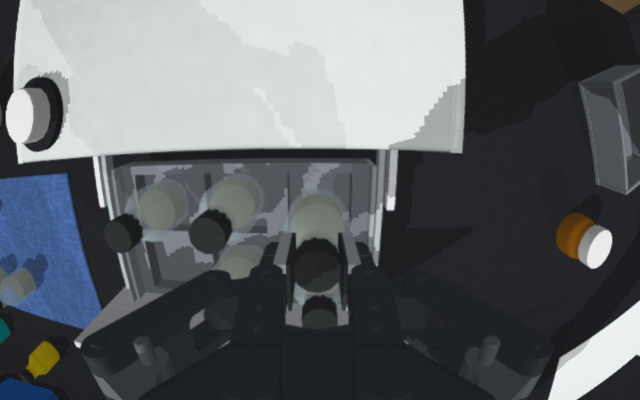

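Bottle is centred in the pocket 3 rim (288–352). Lowering.

Request:
step_arm --pt "0 0 -0.007 0 0 0 1" --pt "0 0 -0.014 0 0 0 1" --pt "0 0 -0.02 0 0 0 1" --pt "0 0 -0.026 0 0 0 1" --pt "0 0 -0.03 0 0 0 1" --pt "0 0 -0.03 0 0 0 1" --pt "0 0 -0.03 0 0 0 1" --pt "0 0 -0.03 0 0 0 1"

```text
t: 19.43
eef_pos: [0.5607, -0.1181, 0.0809]
tool_rot: [0.0, 0.998, -0.066, 0.0]
contact_force: [-1.2, 0.2, 6.9]
gripper_width: 0.247
```

Request:
step_arm --pt "0 0 0.001 0 0 0 0.25" --pt "0 0 0.001 0 0 0 0.25" --pt "0 0 0.001 0 0 0 0.25" --pt "0 0 0.02 0 0 0 0.25" --pt "0 0 0.05 0 0 0 0.25" --pt "0 0 0.09 0 0 0 0.25" --pt "0 0 0.13 0 0 0 0.25" --pt "0 0 0.17 0 0 0 0.25" --pt "0 0 0.2 0 0 0 0.25" --pt "0 0 0.2 0 0 0 0.25"

```text
t: 20.27
eef_pos: [0.564, -0.118, 0.2875]
tool_rot: [0.001, 0.998, -0.066, 0.006]
contact_force: [0.4, 0.9, 0.2]
gripper_width: 0.369
```

Request:
step_arm --pt "-0.065 0.42 0 0 0 0 0.1" --pt "-0.065 0.42 0 0 0 0 0.1" --pt "-0.065 0.42 0 0 0 0 0.1" --pt "-0.065 0.42 0 0 0 0 0.1" --pt "-0.065 0.42 0 0 0 0 0.1" --pt "-0.065 0.42 0 0 0 0 0.1" --pt "-0.065 0.42 0 0 0 0 0.1" --pt "-0.065 0.42 0 0 0 0 0.1" --pt "-0.065 0.42 0 0 0 0 0.1" --pt "-0.065 0.42 0 0 0 0 0.1"

```text
t: 21.1
eef_pos: [0.4961, 0.2955, 0.2799]
tool_rot: [0.0, 0.998, -0.066, 0.0]
contact_force: [1.1, 0.4, 1.2]
gripper_width: 0.452
```

Request:
step_arm --pt "0 0 0 0 0 0 0.1" --pt "0 0 -0.04 0 0 0 0.1" --pt "0 0 -0.08 0 0 0 0.1" --pt "0 0 -0.12 0 0 0 0.1" --pt "0 0 -0.12 0 0 0 0.1" --pt "0 0 -0.12 0 0 0 0.1" --pt "0 0 -0.12 0 0 0 0.1" --pt "0 0 -0.12 0 0 0 0.1"

```text
t: 21.77
eef_pos: [0.4982, 0.2951, 0.1631]
tool_rot: [-0.001, 0.998, -0.066, 0.002]
contact_force: [-0.4, -0.4, 0.3]
gripper_width: 0.448
```

```bash
python3 sp.py w15.png
```

```text
21.7667 [0.4982 0.2951 0.1631] [-0.0014  0.9978 -0.0655  0.0018] 0.4482947788816903
0.89 [561.024  92.72 ] [ 0.5731 -0.013   0.004 ]
0.89 [312.704 193.4  ] [0.4866 0.301  0.004 ]
0.82 [232.384 113.52 ] [0.5779 0.3689 0.004 ]
0.81 [140.672 222.92 ] [0.4781 0.5057 0.004 ]
0.63 [172.992 291.6  ] [0.3849 0.4908 0.004 ]
0.61 [619.584 109.28 ] [ 0.5542 -0.149   0.004 ]
0.59 [287.616 305.68 ] [0.3559 0.3487 0.004 ]
top 0.7 [158.528 255.68 ] [0.3934 0.5033 0.004 ]
top 0.69 [376.704 200.   ] [ 0.561  -0.1188  0.004 ]
top 0.53 [212.224 191.92 ] [0.5788 0.3619 0.004 ]
top 0.49 [333.504 190.2  ] [0.5884 0.0075 0.004 ]
top 0.45 [161.792 223.72 ] [0.4842 0.5014 0.004 ]
```

View pics/w15.png

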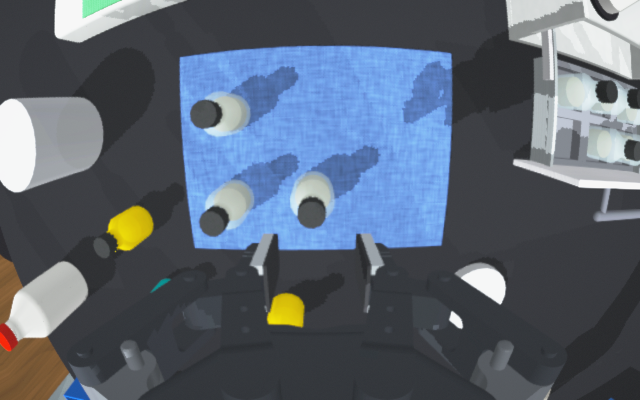

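```bash
python3 - <<'E'
from h import *
r=bot.read_camera('wrist'); print(bot.get_obs()['eef_pos'])
r=bot.read_camera('wrist'); print(bot.get_obs()['eef_pos']); snap('wrist','w16.png')
print(atz(r,(311,212),.084,True).round(4))
for d in bot.place_of('spare0','wrist')[:4]: print(round(d['conf'],2),np.array(px(d['location'])),atz(r,px(d['location']),.004,True))
E
```

```text
[0.49734601 0.2941296  0.16162408]
[0.49717903 0.29396868 0.16125716]
[0.4922 0.2992 0.084 ]
0.95 [561.472  89.08 ] [ 0.57642377 -0.0143901   0.004     ]
0.95 [231.872 196.52 ] [0.49358476 0.38285944 0.004     ]
0.9 [229.632 112.28 ] [0.57836858 0.36977318 0.004     ]
0.9 [136.   219.08] [0.48279501 0.50843482 0.004     ]
```

View pics/w16.png

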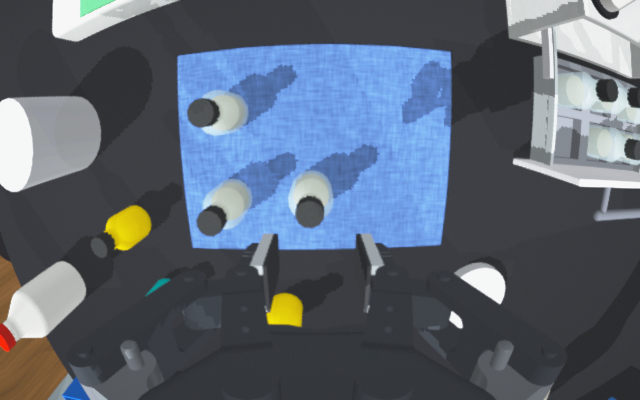

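Request:
step_arm --pt "-0.0045 0.0055 -0.03 0 0 0 0.1" --pt "-0.0045 0.0055 -0.06 0 0 0 0.1" --pt "-0.0045 0.0055 -0.1 0 0 0 0.1" --pt "-0.0045 0.0055 -0.1 0 0 0 0.1" --pt "-0.0045 0.0055 -0.1 0 0 0 0.1" --pt "-0.0045 0.0055 -0.1 0 0 0 1" --pt "-0.0045 0.0055 -0.1 0 0 0 1" --pt "-0.0045 0.0055 -0.1 0 0 0 1" --pt "-0.0045 0.0055 -0.1 0 0 0 1" --pt "-0.0045 0.0055 -0.1 0 0 0 1"

```text
t: 23.0
eef_pos: [0.4936, 0.3002, 0.0625]
tool_rot: [-0.001, 0.998, -0.066, 0.002]
contact_force: [0.2, -1.4, 8.5]
gripper_width: 0.245
```

Request:
step_arm --pt "0 0 0.03 0 0 0 1" --pt "0 0 0.07 0 0 0 1" --pt "0 0 0.11 0 0 0 1" --pt "0 0 0.15 0 0 0 1" --pt "0 0 0.18 0 0 0 1" --pt "0 0 0.18 0 0 0 1" --pt "0 0 0.18 0 0 0 1" --pt "0 0 0.18 0 0 0 1" --pt "0 0 0.18 0 0 0 1"

```text
t: 23.75
eef_pos: [0.4915, 0.2985, 0.2389]
tool_rot: [0.001, 0.998, -0.066, -0.001]
contact_force: [-0.7, -0.3, -0.8]
gripper_width: 0.248
```

```bash
python3 - <<'E'
from h import *
r=snap('wrist','w17.png'); o=bot.get_obs(); print(o['eef_pos'],o['gripper_width'],o['contact_force'])
E
```

```text
[0.49146221 0.29852153 0.23870867] 0.2437055112130627 [-0.09265646 -0.07133816 -0.15292552]
```

View pics/w17.png

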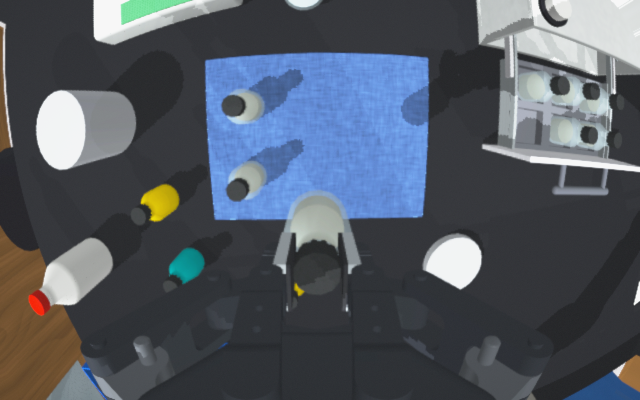

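Request:
step_arm --pt "0.0295 -0.286 0 0 0 0 1" --pt "0.0295 -0.286 0 0 0 0 1" --pt "0.0295 -0.286 0 0 0 0 1" --pt "0.0295 -0.286 0 0 0 0 1" --pt "0.0295 -0.286 0 0 0 0 1" --pt "0.0295 -0.286 0 0 0 0 1" --pt "0.0295 -0.286 0 0 0 0 1" --pt "0.0295 -0.286 0 0 0 0 1" --pt "0.0295 -0.286 0 0 0 0 1" --pt "0.0295 -0.286 0 0 0 0 1"

```text
t: 24.63
eef_pos: [0.5212, 0.0139, 0.2394]
tool_rot: [-0.0, 0.998, -0.065, -0.001]
contact_force: [-0.4, 0.5, -2.0]
gripper_width: 0.243
```

Request:
step_arm --pt "0 0 0 0 0 0 1" --pt "0 0 -0.03 0 0 0 1" --pt "0 0 -0.06 0 0 0 1" --pt "0 0 -0.09 0 0 0 1" --pt "0 0 -0.12 0 0 0 1" --pt "0 0 -0.128 0 0 0 1" --pt "0 0 -0.128 0 0 0 1" --pt "0 0 -0.128 0 0 0 1"

```text
t: 25.3
eef_pos: [0.5221, 0.0146, 0.113]
tool_rot: [-0.0, 0.998, -0.064, 0.0]
contact_force: [0.7, 0.1, -0.1]
gripper_width: 0.245
```

```bash
python3 ck.py w18.png
```

```text
25.35 [0.5229 0.0144 0.1138] [-0.0003  0.9979 -0.0648  0.0011] 0.2426888178519465 [ 0.756  -0.4745  0.3918]
cell0 0.78 [322.496 200.68 ] [0.5206 0.0102 0.022 ]
cell0 0.42 [626.304 189.12 ] [ 0.4854 -0.3572  0.022 ]
loaded0 0.88 [403.2 129.2] [ 0.5691 -0.0586  0.022 ]
loaded0 0.79 [395.52 199.92] [ 0.5136 -0.048   0.022 ]
loaded0 0.65 [466.688 201.   ] [ 0.5041 -0.112   0.022 ]
```

View pics/w18.png

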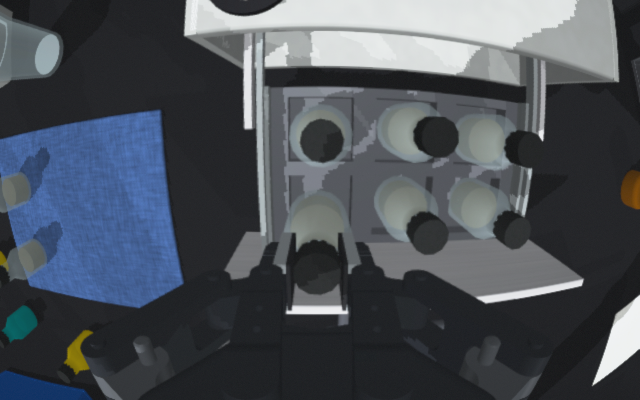

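Bottle is about 2 mm off pocket 2 in +y. I'll correct that and lower.

Request:
step_arm --pt "-0.001 -0.002 0 0 0 0 1" --pt "-0.001 -0.002 -0.005 0 0 0 1" --pt "-0.001 -0.002 -0.012 0 0 0 1" --pt "-0.001 -0.002 -0.018 0 0 0 1" --pt "-0.001 -0.002 -0.024 0 0 0 1" --pt "-0.001 -0.002 -0.029 0 0 0 1" --pt "-0.001 -0.002 -0.032 0 0 0 1" --pt "-0.001 -0.002 -0.032 0 0 0 1" --pt "-0.001 -0.002 -0.032 0 0 0 1"

```text
t: 26.2
eef_pos: [0.5213, 0.0112, 0.0805]
tool_rot: [0.0, 0.998, -0.066, 0.0]
contact_force: [0.0, -1.8, 4.2]
gripper_width: 0.238
```

Request:
step_arm --pt "0 0 0.001 0 0 0 0.25" --pt "0 0 0.001 0 0 0 0.25" --pt "0 0 0.001 0 0 0 0.25" --pt "0 0 0.02 0 0 0 0.25" --pt "0 0 0.05 0 0 0 0.25" --pt "0 0 0.09 0 0 0 0.25" --pt "0 0 0.13 0 0 0 0.25" --pt "0 0 0.17 0 0 0 0.25" --pt "0 0 0.2 0 0 0 0.25" --pt "-0.03 0 0.2 0 0 0 0.25"

```text
t: 27.03
eef_pos: [0.4974, 0.0123, 0.287]
tool_rot: [-0.002, 0.998, -0.066, 0.007]
contact_force: [1.1, 0.3, 1.5]
gripper_width: 0.372
```

Request:
step_arm --pt "0 0 0 0 0 0 0.25" --pt "0 0 0 0 0 0 0.25" --pt "0 0 0 0 0 0 0.25" --pt "0 0 0 0 0 0 0.25"

```text
t: 27.37
eef_pos: [0.4909, 0.0112, 0.2796]
tool_rot: [-0.0, 0.998, -0.066, -0.001]
contact_force: [-0.2, -1.0, -0.4]
gripper_width: 0.377
```

```bash
python3 ck.py w19.png; python3 - <<'E'
from h import *
snap('scene','s19.png')
r=bot.read_camera('wrist')
for d in bot.place_of('release_top','wrist')[:2]: print(d['conf'],px(d['location']),atz(r,px(d['location']),.14,True))
E
```

```text
27.4167 [0.4909 0.0113 0.2795] [-0.0002  0.9979 -0.0655 -0.0006] 0.37018560289952995 [0.6327 0.1145 0.4265]
cell0 0.9 [315.904 143.32 ] [0.5188 0.0084 0.022 ]
cell0 0.8 [313.6   96.72] [0.579  0.0033 0.022 ]
cell0 0.74 [406.72 103.  ] [ 0.5584 -0.1168  0.022 ]
cell0 0.71 [359.104 141.4  ] [ 0.5143 -0.0476  0.022 ]
cell0 0.62 [405.824 140.68 ] [ 0.5086 -0.1105  0.022 ]
loaded0 0.96 [364.608  96.6  ] [ 0.5716 -0.0616  0.022 ]
loaded0 0.77 [406.016 143.2  ] [ 0.5052 -0.1105  0.022 ]
loaded0 0.77 [362.624 141.12 ] [ 0.5142 -0.0523  0.022 ]
loaded0 0.6 [314.688 143.6  ] [0.5186 0.01   0.022 ]
0.73 (274.81600000000003, 13.0) [0.65711902 0.02788635 0.14      ]
0.69 (406.592, 105.28) [ 0.55575717 -0.08102373  0.14      ]
```

View pics/w19.png

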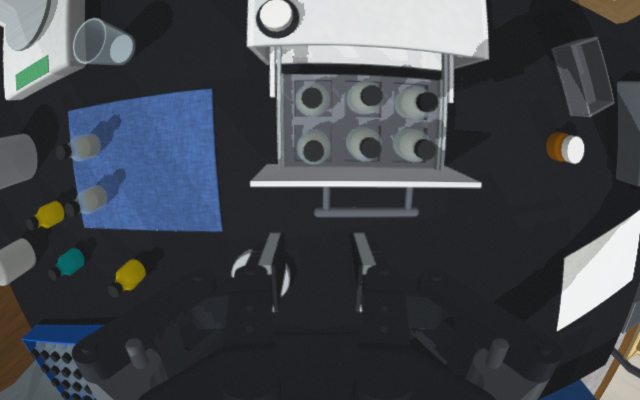

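View pics/s19.png

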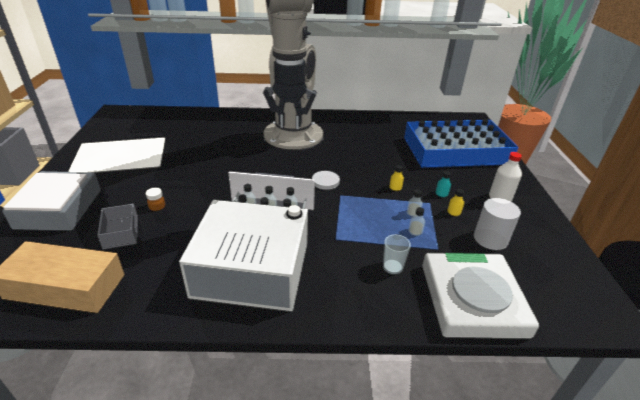

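All six pockets are full and upright, and two spares are left on the mat at (85,148) and (90,200). Now to press the button at (0.658,0.027,0.140).

Request:
step_arm --pt "0.167 0.016 0 0 0 0 1" --pt "0.167 0.016 0 0 0 0 1" --pt "0.167 0.016 0 0 0 0 1" --pt "0.167 0.016 0 0 0 0 1" --pt "0.167 0.016 -0.04 0 0 0 1" --pt "0.167 0.016 -0.08 0 0 0 1" --pt "0.167 0.016 -0.11 0 0 0 1" --pt "0.167 0.016 -0.12 0 0 0 1" --pt "0.167 0.016 -0.12 0 0 0 1" --pt "0.167 0.016 -0.12 0 0 0 1"

```text
t: 28.5
eef_pos: [0.6583, 0.0275, 0.1612]
tool_rot: [-0.0, 0.998, -0.065, 0.0]
contact_force: [-0.2, -0.2, 1.2]
gripper_width: 0.002
```

```bash
python3 ck.py w20.png; python3 - <<'E'
from h import *
r=bot.read_camera('wrist')
for d in bot.place_of('release_top','wrist')[:2]: print(d['conf'],px(d['location']),atz(r,px(d['location']),.14,True))
E
```

```text
28.55 [0.6591 0.0277 0.1625] [-0.0003  0.9979 -0.0655  0.0015] -0.0010925240546921457 [0.0374 1.2856 0.0925]
cell0 0.78 [450.176 297.12 ] [ 0.5075 -0.1088  0.022 ]
cell0 0.7 [ 96.896 320.52 ] [0.5071 0.3642 0.022 ]
loaded0 0.78 [454.912 296.48 ] [ 0.5069 -0.115   0.022 ]
loaded0 0.72 [400.576 301.6  ] [ 0.5149 -0.0481  0.022 ]
loaded0 0.66 [409.088 258.   ] [ 0.5691 -0.0581  0.022 ]
0.75 (320.384, 235.4) [0.65680102 0.02591552 0.14      ]
0.7 (82.17599999999999, 271.4) [0.64444815 0.2131767  0.14      ]
```

View pics/w20.png

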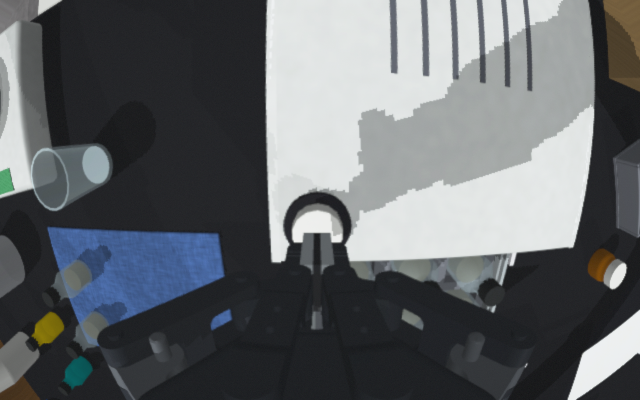

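Request:
step_arm --pt "0 0 -0.015 0 0 0 1" --pt "0 0 -0.02 0 0 0 1" --pt "0 0 -0.024 0 0 0 1" --pt "0 0 -0.028 0 0 0 1" --pt "0 0 -0.031 0 0 0 1" --pt "0 0 -0.031 0 0 0 1" --pt "0 0 -0.031 0 0 0 1" --pt "0 0 -0.031 0 0 0 1"

```text
t: 29.42
eef_pos: [0.6577, 0.0273, 0.1301]
tool_rot: [0.0, 0.998, -0.066, 0.0]
contact_force: [-3.1, -0.4, 6.0]
gripper_width: 0.001
```

```bash
python3 - <<'E'
from h import *
snap('top','t21.png');snap('scene','s21.png'); o=bot.get_obs(); print(o['eef_pos'],o['contact_force'])
a=cv2.imread('pics/t21.png')[75:240,300:430]; cv2.imwrite('pics/t21z.png',cv2.resize(a,None,fx=4.6,fy=3.6))
E
```

```text
[0.65768687 0.02723218 0.13008335] [-3.15191614 -0.60658147  5.12149759]
```

View pics/t21z.png

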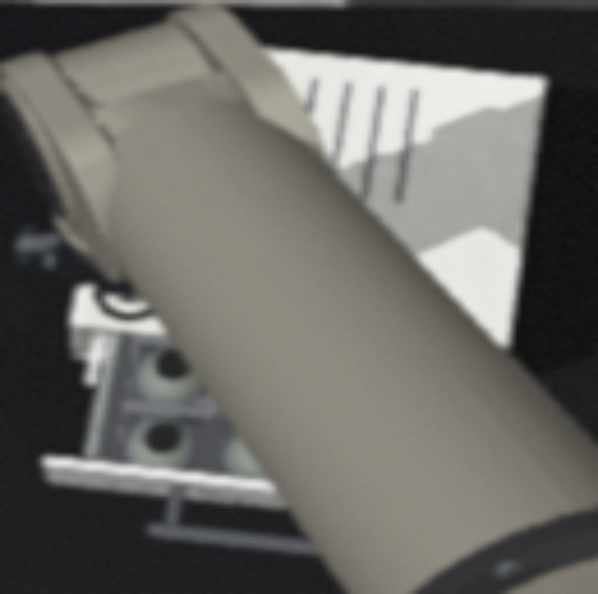

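The catch released and the tray is gliding in. Lifting and retreating to the front.

Request:
step_arm --pt "0 0 0.04 0 0 0 1" --pt "0 0 0.08 0 0 0 1" --pt "0 0 0.11 0 0 0 1" --pt "-0.04 -0.02 0.12 0 0 0 1" --pt "-0.08 -0.04 0.12 0 0 0 1" --pt "-0.12 -0.05 0.12 0 0 0 1" --pt "-0.16 -0.06 0.12 0 0 0 1" --pt "-0.2 -0.067 0.12 0 0 0 1" --pt "-0.21 -0.067 0.12 0 0 0 1" --pt "-0.21 -0.067 0.12 0 0 0 1"

```text
t: 30.35
eef_pos: [0.4442, -0.0408, 0.2493]
tool_rot: [0.001, 0.998, -0.066, -0.001]
contact_force: [-0.2, -0.6, -0.1]
gripper_width: -0.002
```

```bash
python3 ck.py w22.png; python3 - <<'E'
from h import *
r=bot.read_camera('wrist')
for d in bot.place_of('tray_handle','wrist')[:3]: print(d['conf'],px(d['location']),atz(r,px(d['location']),.095,True))
E
```

```text
30.4 [ 0.4468 -0.0403  0.2498] [ 0.0008  0.9978 -0.066   0.0006] -0.0017481491698374053 [ 0.4745 -1.0013  1.5863]
cell0 0.84 [262.784  59.68 ] [0.5846 0.004  0.022 ]
cell0 0.72 [365.696  12.72 ] [ 0.628  -0.1256  0.022 ]
cell0 0.65 [264.    15.72] [ 0.6404 -0.0043  0.022 ]
cell0 0.64 [312.512  12.48 ] [ 0.6349 -0.0622  0.022 ]
cell0 0.63 [367.68  57.12] [ 0.5711 -0.1196  0.022 ]
cell0 0.62 [313.92  55.88] [ 0.5796 -0.0565  0.022 ]
loaded0 0.97 [318.08  11.6 ] [ 0.6351 -0.0689  0.022 ]
loaded0 0.73 [266.624  59.68 ] [ 0.5838 -0.0006  0.022 ]
loaded0 0.69 [368.32  57.12] [ 0.5711 -0.1204  0.022 ]
loaded0 0.66 [312.832  55.2  ] [ 0.5806 -0.0553  0.022 ]
loaded0 0.26 [262.912  15.4  ] [ 0.6411 -0.003   0.022 ]
0.91 (316.096, 117.72) [ 0.51151791 -0.04722194  0.095     ]
```

View pics/w22.png

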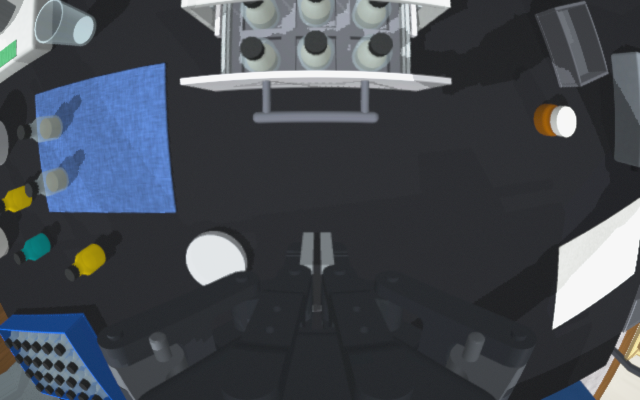

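The tray rests about half out, bottles all standing, handle at (0.5115,−0.047). I'll drop down in front of the bar.

Request:
step_arm --pt "0 0 -0.04 0 0 0 1" --pt "0 0 -0.08 0 0 0 1" --pt "0 0 -0.12 0 0 0 1" --pt "0 0 -0.155 0 0 0 1" --pt "0 0 -0.172 0 0 0 1" --pt "0 0 -0.172 0 0 0 1" --pt "0.015 -0.002 -0.172 0 0 0 1" --pt "0.03 -0.004 -0.172 0 0 0 1" --pt "0.04 -0.005 -0.172 0 0 0 1" --pt "0.044 -0.006 -0.172 0 0 0 1"

```text
t: 31.43
eef_pos: [0.4946, -0.0452, 0.0784]
tool_rot: [-0.0, 0.998, -0.065, 0.001]
contact_force: [0.4, 1.3, 0.8]
gripper_width: 0.001
```

Request:
step_arm --pt "0.006 -0.001 0 0 0 0 1" --pt "0.012 -0.0015 0 0 0 0 1" --pt "0.019 -0.0025 0 0 0 0 1" --pt "0.026 -0.0035 0 0 0 0 1" --pt "0.033 -0.0045 0 0 0 0 1" --pt "0.04 -0.0055 0 0 0 0 1" --pt "0.047 -0.006 0 0 0 0 1" --pt "0.053 -0.007 0 0 0 0 1" --pt "0.059 -0.008 0 0 0 0 1" --pt "0.064 -0.0085 0 0 0 0 1"

```text
t: 32.27
eef_pos: [0.5562, -0.0543, 0.0772]
tool_rot: [0.0, 0.998, -0.065, -0.0]
contact_force: [-2.0, 1.1, 2.3]
gripper_width: -0.001
```

Request:
step_arm --pt "0.004 -0.0005 0 0 0 0 1" --pt "0.006 -0.001 0 0 0 0 1" --pt "0.007 -0.001 0 0 0 0 1" --pt "0.008 -0.001 0 0 0 0 1" --pt "0.008 -0.001 0 0 0 0 1"

```text
t: 32.68
eef_pos: [0.5617, -0.055, 0.077]
tool_rot: [0.0, 0.998, -0.065, -0.002]
contact_force: [-8.1, 0.5, 6.0]
gripper_width: 0.001
```

Request:
step_arm --pt "0.002 0 0 0 0 0 1" --pt "0.004 -0.0005 0 0 0 0 1" --pt "0.004 -0.0005 0 0 0 0 1" --pt "0.004 -0.0005 0 0 0 0 1"

```text
t: 33.02
eef_pos: [0.5618, -0.0551, 0.0763]
tool_rot: [0.001, 0.998, -0.065, -0.006]
contact_force: [-18.4, 2.8, 13.3]
gripper_width: 0.004
```

Hard stop reached: no more motion at 18 N. Backing off to look.

Request:
step_arm --pt "-0.008 0.001 0 0 0 0 1" --pt "-0.03 0.004 0 0 0 0 1" --pt "-0.06 0.008 0 0 0 0 1" --pt "-0.09 0.011 0 0 0 0 1" --pt "-0.09 0.011 0.04 0 0 0 1" --pt "-0.09 0.011 0.08 0 0 0 1" --pt "-0.09 0.011 0.12 0 0 0 1" --pt "-0.09 0.011 0.16 0 0 0 1" --pt "-0.09 0.011 0.17 0 0 0 1" --pt "-0.09 0.011 0.17 0 0 0 1"

```text
t: 33.85
eef_pos: [0.4807, -0.0449, 0.2513]
tool_rot: [0.001, 0.998, -0.066, 0.005]
contact_force: [0.1, 0.2, -0.3]
gripper_width: -0.001
```

Request:
step_arm --pt "-0.02 -0.1 0 0 0 0 1" --pt "-0.02 -0.1 0 0 0 0 1" --pt "-0.02 -0.1 0 0 0 0 1" --pt "-0.02 -0.2 0 0 0 0 1" --pt "-0.02 -0.2 0 0 0 0 1" --pt "-0.02 -0.2 0 0 0 0 1" --pt "-0.02 -0.2 0 0 0 0 1" --pt "-0.02 -0.2 0 0 0 0 1"

```text
t: 34.52
eef_pos: [0.457, -0.2454, 0.2456]
tool_rot: [-0.0, 0.998, -0.067, -0.001]
contact_force: [-0.1, 1.0, 0.2]
gripper_width: 0.003
```

```bash
python3 - <<'E'
from h import *
np.set_printoptions(precision=4,suppress=True)
o=bot.get_obs(); print(o['t'],o['eef_pos'],o['contact_force'])
w=snap('wrist','w25.png'); s=snap('scene','s25.png'); t=snap('top','t25.png')
for c,r,f in (('wrist',w,True),('top',t,False),('scene',s,False)):
  for n,z in (('tray_handle',.095),('spare0',.004),('jar',0),('beaker',0)):
    for d in bot.place_of(n,c)[:7]: print(c,n,round(d['conf'],2),np.array(px(d['location'])),atz(r,px(d['location']),z,f))
a=cv2.imread('pics/t25.png')[75:240,150:430]; cv2.imwrite('pics/t25z.png',cv2.resize(a,None,fx=2.8,fy=2.8,interpolation=cv2.INTER_CUBIC))
E
```

```text
34.5167 [ 0.457  -0.2454  0.2456] [-0.1366  0.965   0.1549]
wrist tray_handle 0.85 [124.096  98.48 ] [ 0.5781 -0.0543  0.095 ]
wrist spare0 0.86 [ 36.8  266.12] [0.349  0.3443 0.004 ]
wrist spare0 0.7 [  6.912 202.2  ] [0.4903 0.381  0.004 ]
wrist spare0 0.37 [  2.624 252.8  ] [0.3826 0.4809 0.004 ]
wrist jar 0.7 [429.504 137.08 ] [ 0.4773 -0.3968  0.    ]
wrist beaker 0.6 [12.096 75.6  ] [0.7223 0.2869 0.    ]
top tray_handle 0.73 [361.408 185.32 ] [ 0.5871 -0.0646  0.095 ]
top tray_handle 0.38 [208.384 190.68 ] [0.5672 0.3462 0.095 ]
top spare0 0.78 [160.192 224.52 ] [0.4818 0.5058 0.004 ]
top spare0 0.77 [210.304 268.12 ] [0.3605 0.3543 0.004 ]
top spare0 0.76 [162.112 257.12 ] [0.3895 0.4928 0.004 ]
top spare0 0.61 [204.608 223.2  ] [0.4872 0.3784 0.004 ]
top spare0 0.5 [208.192 189.32 ] [0.5864 0.3742 0.004 ]
top beaker 0.95 [240.32 144.32] [0.7251 0.2877 0.    ]
scene tray_handle 0.54 [262.72 199.92] [ 0.5655 -0.0615  0.095 ]
scene spare0 0.89 [413.696 227.4  ] [0.5624 0.3696 0.004 ]
scene spare0 0.74 [440.576 191.6  ] [0.3806 0.4925 0.004 ]
scene spare0 0.72 [393.728 187.6  ] [0.3631 0.343  0.004 ]
scene spare0 0.64 [453.696 210.08 ] [0.4771 0.5088 0.004 ]
scene spare0 0.62 [412.096 213.72 ] [0.4989 0.3771 0.004 ]
scene jar 0.6 [158.208 204.48 ] [ 0.4722 -0.3935  0.    ]
scene beaker 0.55 [389.312 268.12 ] [0.722  0.2759 0.    ]
```

View pics/t25z.png

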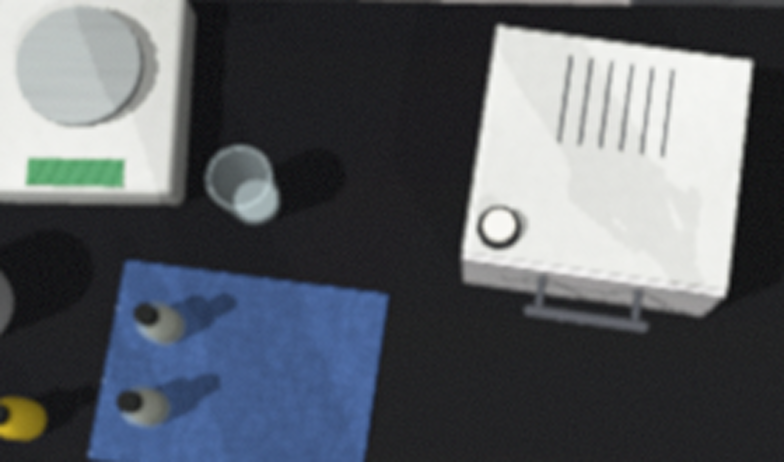

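View pics/w25.png

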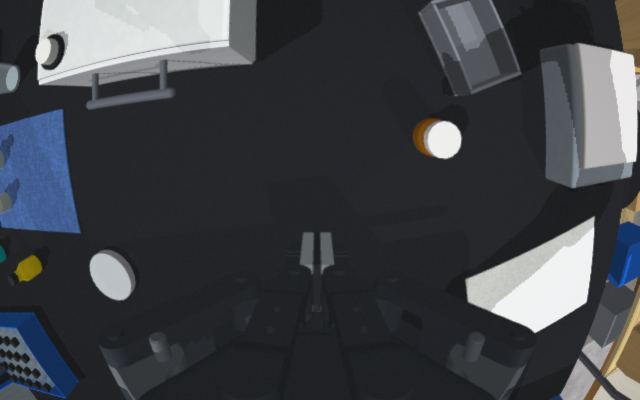

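View pics/s25.png

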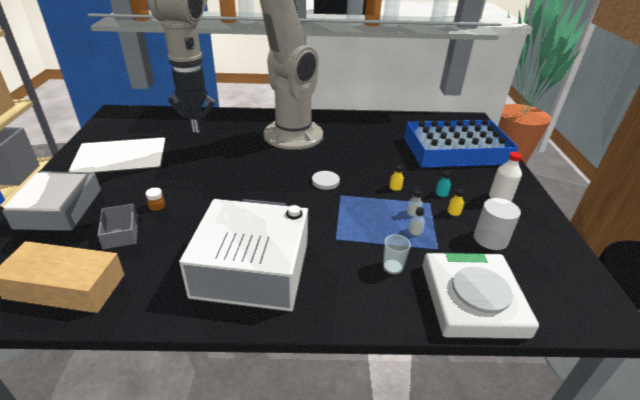

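```bash
python3 - <<'E'
import cv2,numpy as np
a=cv2.imread('pics/top0.png',0)[180:198,330:388].astype(np.float32);b=cv2.imread('pics/t25.png',0)[180:198,330:388].astype(np.float32)
print(cv2.phaseCorrelate(a,b))
from h import bot
print(bot.hand_in(), bot.get_obs()['t'])
E
```

```text
((-0.049397166867148457, 0.030740208727447538), 1.0067810659055356)
the job is handed in; nothing more can be done
the job is handed in; nothing more can be done
```

I ran the whole sequence and handed the job in; there was no verdict. The last time reading, just before handing in, was about 34.5 s of the 210 s limit.

- **Tray out:** I pulled the tray by its handle until the catch held. It stayed out when I let go.
- **Bottles:** Pockets 0, 1 and 4 were already loaded. I stood one spare each in pockets 5, 3 and 2, and the picture before release showed all six bottles upright and centred to within a few millimetres.
- **Release and push home:** I pressed the button about 10 mm. The tray glided about half way back, and I pushed it until it stopped moving at 18 N.

**Last checks:**
- The handle in the top picture matches its starting position to within 0.05 px (about 0.1 mm).
- The two surplus spares stand upright on the mat.
- The jar and beaker readings agree with the start to within about 1 cm, which is the detector's usual scatter.
- The arm was clear of everything and measured no contact force.

The bottles are hidden inside the housing with the tray home. My last view of them was at the half-way point, where all that showed were standing. The handle detector was up to about 12 mm off in single top and scene pictures, so for "home" I relied on the hard stop and the picture comparison.

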